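# Load a sample jar into a chest with a folding lid stay

## Task

Put the small sample jar away in the sample chest: raise the lid until its folding stay pulls straight and locks past its knee, without forcing the stay, so that the lid stays up by itself, and set the jar down (not dropped) upright in the empty front bay. Then use the knee's pin to ease the stay back over its lock point, which lifts the lid slightly, and fold it, letting the lid down under control without slamming until it is fully shut. Leave the other things on the bench alone.

Things in the scene. Friction and masses are not known exactly. Their poses are not given: they have to be found in the camera images.
- chest: Grey chest bolted to the bench, 180 (x) by 240 (y) by 110 high; origin: centre of its underside, -x its front. Walls 8 thick, inner floor at z = 12. A wall at x = +5 parts the rear bay, full of tubes, from the empty front bay. The lid's hinge axis runs along y through x = +90, z = 112. The folding stay is on the +y side; pulled taut, its knee sags rearward, and easing the lid down then locks it.
- lid (a joint): Lid angle in rad: 0 shut, grows as it opens. Lid 180 by 240, 14 thick, 0.5 to 0.8 kg; it falls unless held or locked. The stay goes taut somewhere from 1.22 to 1.41 rad (differs from chest to chest, must be felt); locked, the lid rests 0.05 rad lower. Let down before it was taut, the knee folds forward again. Over about 12 N of pull at the handle slips the stay's foot.
- lid_handle (a point): Middle of the lid's handle: round steel bar, diameter 12, 120 long along the chest's y, 36 in front of the lid's front edge, 216 from the hinge axis and 7 above the lid's underside, held at its two ends; 119 above the bench with the lid shut, free all round between its ends. Turns with the lid.
- knee_pin (a point): Grip point of the steel pin sticking out of the stay's knee along the chest's +y: diameter 12, at y = 184 in the chest frame, 64 outside the wall. Chest frame (x, z): about (-71, 75) lid shut, (30, 144) straight, (43, 138) locked (x varies by 4 mm). Swings about the foot at radius 71. To unlock and fold, draw it toward the robot along this arc, first up, then down; light pull, 2 to 5 N.
- stay_foot (a point): Lower pivot of the stay, at (0, 132, 82) in the chest frame, its axis along the chest's y. Its bracket is clamped in an upright slot and slips upward if the stay is forced. Both links are 71 long between pivots.
- bay (a point): Centre of the empty front bay, on its floor (12 above the bench); the bay is 80 (chest x) by 224 (y), its walls rise 98 above its floor; axes as the chest.
- jar_mid (a point): Centre of the sample jar, half-way up: white upright cylinder with a grey screw cap, diameter 44, height 85, 0.12 kg. z along its axis.
- jar: The sample jar itself; origin at the centre of its underside.
- reagent: Bystander: brown glass bottle, diameter 68, height 150; origin at the centre of its underside.
- tipbox: Bystander: clear box of pipette tips with a grey lid, 87 by 122 by 62 high; origin at the centre of its underside.
- tray: Bystander: empty grey tray, 120 by 170 by 45 high; origin at the centre of its underside.
Not all that is in view belongs to the job. There is more than one size of the jar; the job needs the smaller.

How it is judged:
By the outcome, as a careful person would: the job done as asked, in the order asked, and still so for the second after the job is handed in, with the robot touching nothing.
It also fails if it takes over 72 s, if anything falls off the work surface, if the arm or the gripper's body presses on something with over 40 N, if the wrist force passes 120 N, or if a joint passes its speed limit or range.

## Robot

A 6-joint arm with a two-finger parallel gripper is mounted at the origin on the work surface. World frame = base frame: x ahead of the robot, y to its left, z up, the work surface at z = 0. Lengths are in mm, angles in rad, forces in N, time in s.
With the tool pointing down it reaches from about 350 to 975 mm from the base axis. Payload 7.1 kg.
Tool frame: the origin (TCP) lies midway between the tips of the shut fingers; the grasp point (between the pads) lies 19 mm behind it (ctrl.hold_point_z is the distance from the TCP to the grasp point, in mm); z points along the fingers, y is the direction in which the jaws open and shut (so a half turn about z gives the same grasp; the last joint's range is limited). The gripper opens to 88 mm and grips with 3 to 60 N. Pads are 20 mm wide; open, the fingers measure 115 mm over their backs; the gripper's body (75 mm by 178 mm) begins 61 mm behind the grasp point.
Start: joints at [-1.173, 0.423, 1.63, -0, 1.089, -0.019], TCP at [253.038, -571.469, 222.675] pointing down, gripper open.
Joint ranges: [-3, 3], [-0.9, 2.11], [0.09, 2.58], [-1.31, 4.45], [0.11, 2.69], [-2.54, 2.54]. Speed limits (rad/s): [2.39, 2.39, 3.01, 3.14, 3.14, 3.14].

## Interface

Orientations are given as a rotation vector (axis times angle).
In Python, from workcell import ctrl, eyes gives the robot as it stands.
- The arm moves only by the tool move_arm, never from a script. Its argument "deltas" is a list of rows, each a list of 6 numbers: the shift along the tool's x, y, z in mm, then the turn, a rotation vector about the tool's x, y, z in rad. A call has 1 to 5 rows; each row shifts and turns the pose as measured when the row begins, along the tool's axes as they then stand; what a row does not reach is not made up. A row lasts 1/12 s, in which the tool goes at most 41.7 mm and 7.16 degrees, less where a joint would pass 70% of its speed; a pose out of reach is approached as far as the arm can. A call is refused whole if a number of a shift passes 41.7 or a number of a turn 0.125, either way. A call with a gripper value outside its range is refused whole. "hand" is the closure, from -1 (fully open) to 1 (shut), set as the call begins (left out, the last holds). The fingers move at their own pace and stop on an object; the grip force is fixed at half the most. Time passes only in rows, so rows that do not move let the fingers close. It gives the time, the measured TCP pose, the force and the opening at its end, in the units of the state.
- ctrl.get_obs(): the state, without advancing time (a new reading comes with each control period).
- eyes.get_image(name): name is "scene" or "top"; returns a dict with "frame" (480x640x3 uint8, red, green, blue), "range_z" (480x640 float32, mm along the optical axis (not along the pixel's ray), 0 where there is no reading), "fx", "fy", "cx", "cy" (pixels), "cam_to_world" (4x4, takes a point from camera to world coordinates). Camera axes: x right, y down, z forward; pixel columns grow to the right and rows downward; lengths in mm; the calibration is good to about 2 mm. A picture is of the moment at which its call begins.
- ctrl.close_job(): hands the job in, once; it reports no verdict.
The state is a dict: "t": time; "qpos": joint angles; "qvel": joint speeds; "joint_torque": joint torques, N m; "ee_pos": TCP position; "orientation": TCP orientation; "ft_force": force on the tool from outside, world axes, zero at the start; "moment": the same for the moment, N m; "width": finger opening in mm.
Only numpy, scipy, OpenCV 4.12 (cv2) and the standard library are available. Lean on these libraries where they do the work, as an engineer would, in place of code of your own. Each camera call takes 0.05 s, during which the arm holds its last target.

## Working session

There is one attempt and no reset: what is moved stays moved. The work goes in short steps, Python scripts to look and compute and a tool call to move; the robot and the scene stay as the last step left them, time stands still between calls to the robot, and variables do not carry over. Pictures are saved under pics/ and viewed, and the job is handed in when it is done.

Besides the shell and the picture viewer there is one more tool, called in YAML: its name, and indented under it one key for each argument. move_arm: Moves the arm, as the interface text tells. Its arguments: {"type":"object","properties":{"deltas":{"type":"array"},"hand":{"type":"number"}},"required":["deltas"]}

```bash
ls; mkdir -p pics; python3 - <<'E'
from workcell import ctrl, eyes
import cv2, numpy as np
o=ctrl.get_obs();print(o)
for n in("scene","top"):
    d=eyes.get_image(n);cv2.imwrite(f"pics/{n}0.png",d["frame"][:,:,::-1]);np.savez(f"pics/{n}0.npz",**d)
    print(n,d["fx"],d["fy"],d["cx"],d["cy"],np.round(d["cam_to_world"],3).tolist())
E
```

```text
pics
{'t': 0.0, 'qpos': array([-1.17297730e+00,  4.23856880e-01,  1.63069771e+00,  2.61371479e-06,
        1.08862564e+00, -1.89731989e-02]), 'qvel': array([-0.00059011, -0.00017672, -0.00060603,  0.00132397,  0.00165268,
        0.00063516]), 'joint_torque': array([-1.66329417e-03, -5.44618070e+01, -2.73666072e+01,  6.42539305e-02,
        2.27439415e-02, -1.36719823e-04]), 'ee_pos': array([ 252.83558107, -570.94873159,  221.88867038]), 'orientation': array([-3.07209565e+00, -6.49642651e-01,  4.65754312e-04]), 'ft_force': array([0.72754404, 1.32289079, 0.0220259 ]), 'moment': array([-0.01925491, -0.03032796, -0.02362889]), 'width': 87.52950142762731}
scene 544.1944613358341 544.1944613358341 304.6553105697965 241.22670920842336 [[0.018, 0.579, -0.815, 1766.605], [1.0, -0.01, 0.016, 34.364], [0.001, -0.815, -0.579, 987.952], [0.0, 0.0, 0.0, 1.0]]
top 616.1859470080668 616.1859470080668 316.1941402323161 234.9540500032419 [[-0.002, -0.991, 0.136, 347.258], [-1.0, 0.001, -0.001, 33.564], [0.001, -0.136, -0.991, 1461.632], [0.0, 0.0, 0.0, 1.0]]
```

View pics/scene0.png

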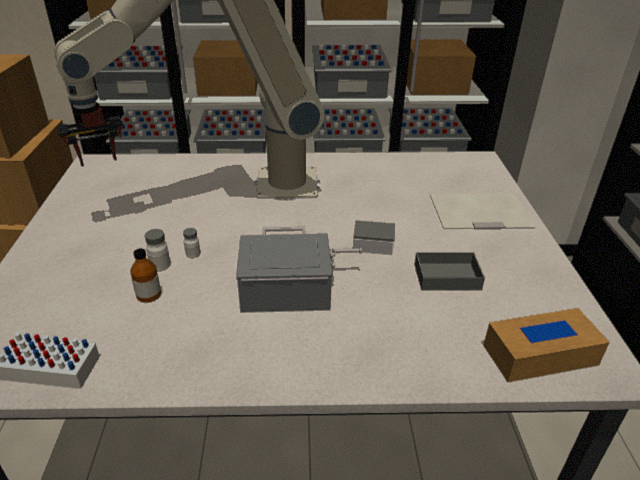

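View pics/top0.png

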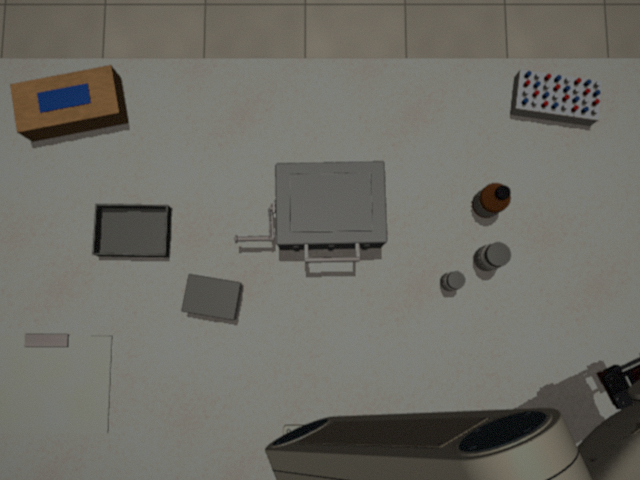

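The scene view shows a big jar at (157,250), a small jar at (191,243), the chest at about (285,270) and the pin at (345,250). In the top view the chest is at (331,205), its handle bar at (332,260), the pin at (240,239), the small jar at (453,281), the large jar at (493,256) and the tipbox at (212,298).

There are two jar candidates. (453,281) is smaller and shorter, so it fits diameter 44 and height 85; (493,256) is bigger. I'll confirm with a crop and measure.

```bash
cat > h.py <<'E'
import numpy as np, cv2
def load(n): return dict(np.load(f"pics/{n}.npz"))
def ray(d,u,v,z):
    M=d["cam_to_world"];c=M[:3,3];r=M[:3,:3]@np.array([(u-d["cx"])/d["fx"],(v-d["cy"])/d["fy"],1.])
    return c+r*(z-c[2])/r[2]
def cloud(d):
    Z=d["range_z"];v,u=np.mgrid[:480,:640]
    P=np.stack([(u-d["cx"])/d["fx"]*Z,(v-d["cy"])/d["fy"]*Z,Z],-1)
    M=d["cam_to_world"];W=P@M[:3,:3].T+M[:3,3];W[Z==0]=np.nan;return W
def proj(d,p):
    M=d["cam_to_world"];q=M[:3,:3].T@(np.array(p)-M[:3,3]);return d["fx"]*q[0]/q[2]+d["cx"],d["fy"]*q[1]/q[2]+d["cy"]
E
python3 - <<'E'
from h import *
t=load("top0");s=load("scene0");W=cloud(t);S=cloud(s)
def top(box,z0,z1,W=W):
    u0,v0,u1,v1=box;m=np.zeros((480,640),bool);m[v0:v1,u0:u1]=1
    with np.errstate(invalid='ignore'): m&=(W[...,2]>z0)&(W[...,2]<z1)
    return m
for n,b,z0,z1 in [("small",(435,262,472,300),20,130),("large",(470,235,515,275),20,160),("reag",(468,175,515,220),20,200),("tip",(175,268,250,328),30,100),("tray",(85,195,180,265),20,80)]:
    m=top(b,z0,z1);p=W[m];h=np.nanpercentile(p[:,2],95);q=p[p[:,2]>h-6]
    print(n,"h",h.round(1),"mid",((q.min(0)+q.max(0))/2).round(1),"size",np.ptp(q,axis=0).round(1))
m=top((265,155,395,255),112,140);r=cv2.minAreaRect(W[m][:,:2].astype(np.float32));print("lid",r,np.nanmedian(W[m][:,2]))
print(cv2.boxPoints(r))
m=top((300,255,365,268),90,140);print("handle",W[m].mean(0),W[m].min(0),W[m].max(0),m.sum())
m=top((225,230,268,248),40,110);print("pin",W[m].mean(0),W[m].min(0),W[m].max(0),m.sum())
for b in [(275,162,385,240)]:
  for u,v in [(276,163),(384,162),(386,243),(275,245)]: print(ray(t,u,v,126).round(1))
print("small cap ray z85",ray(t,454,281,85))
im=t["frame"][:,:,::-1]
a=cv2.resize(im[150:310,420:520],None,fx=4,fy=4)[:600];b=cv2.resize(im[150:310,225:400],None,fx=4,fy=3.5)
cv2.imwrite("pics/c1.png",a);cv2.imwrite("pics/c2.png",b)
E
```

```text
small h 89.2 mid [ 436.1 -281.5   88.3] size [38.1 38.8 10.2]
large h 118.1 mid [ 491.  -368.2  116.7] size [51.2 53.2  9.1]
reag h 151.2 mid [ 622.7 -374.8  150.3] size [29.4 31.1 10. ]
tip h 66.8 mid [400.1 269.3  66.4] size [101.5 130.5  11.4]
tray h 48.6 mid [557.6 463.2  48.1] size [122.4 173.8  10.9]
lid ((593.0072021484375, 6.9972991943359375), (209.47654724121094, 259.2845764160156), 0.9530305862426758) 127.50732902671803
[[ 486.1271   134.87958]
 [ 490.43973 -124.36915]
 [ 699.8873  -120.88498]
 [ 695.5747   138.36374]]
handle [479.64736775  -3.25533478 123.70725122] [473.68937484 -61.78502904 112.4906328 ] [487.71799207  56.29722452 132.63964214] 307
pin [530.47518372 179.58131838  83.16534015] [522.16424731 142.49930349  72.46900615] [538.48503936 214.88862577  90.89222045] 175
[692.9 120.9 126. ]
[ 694.8 -119.3  126. ]
[ 513.3 -120.7  126. ]
[509.2 121.7 126. ]
small cap ray z85 [ 432.66328669 -275.82148591   85.        ]
```

```bash
python3 - <<'E'
import cv2
im=cv2.imread("pics/scene0.png");cv2.imwrite("pics/c3.png",cv2.resize(im[210:320,120:400],None,fx=2.8,fy=2.8))
E
```

```text
(no output)
```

View pics/c1.png

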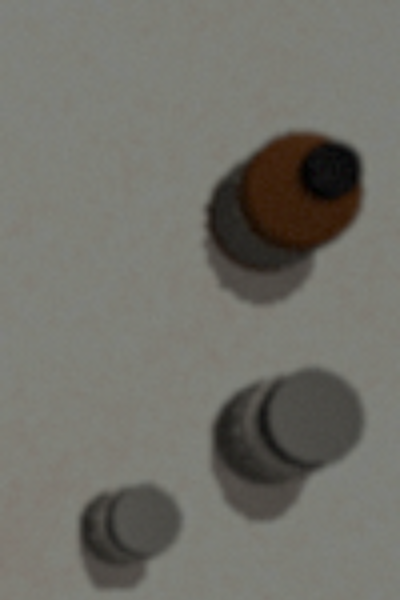

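View pics/c2.png

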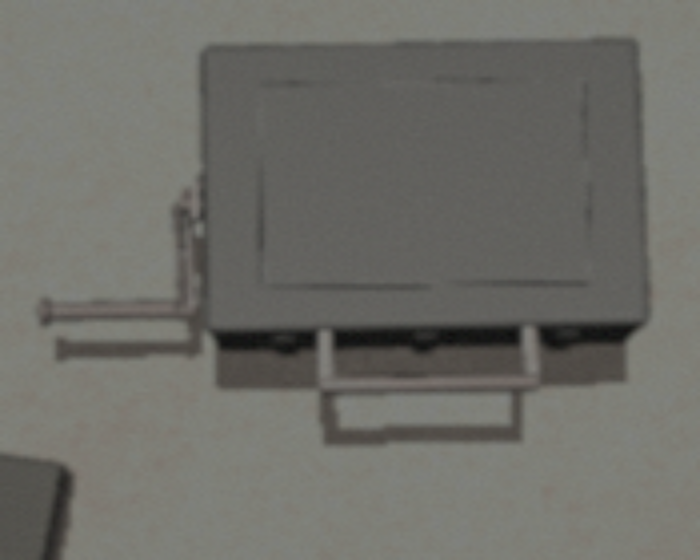

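View pics/c3.png

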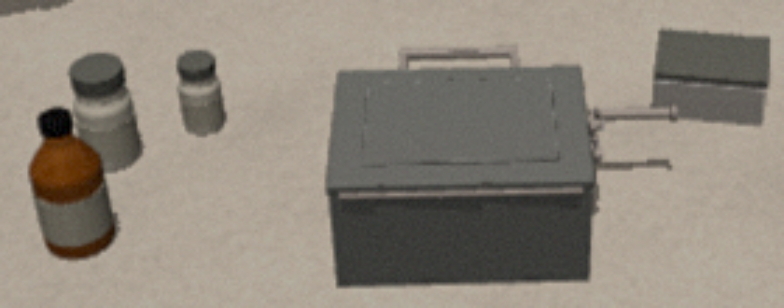

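The crop confirms it: the small jar at (453,281) has a roughly 38 mm cap and stands about 85 high, while the other is about 52 mm wide and 115 high. Next I refine the chest pose from its edges.

```bash
python3 - <<'E'
from h import *
t=load("top0");g=cv2.GaussianBlur(cv2.cvtColor(t["frame"],cv2.COLOR_RGB2GRAY),(3,3),0).astype(float)
# handle bar: bright ridge rows 255..265 ; columns 311..353
def ridge(u0,u1,v0,v1):
    P=[]
    for u in range(u0,u1):
        c=g[v0:v1,u];w=np.clip(c-np.percentile(c,60),0,None)
        P.append((u,v0+(w*np.arange(len(c))).sum()/w.sum(),c.max()-np.median(c)))
    return np.array(P)
for r in [g[250:272,u].astype(int) for u in (315,331,350)]: print(r)
print([g[228:250,u].astype(int).tolist() for u in (245,255,265)])
print("front edge",[g[236:256,u].astype(int).tolist() for u in (290,331,375)])
print("rear edge",[g[154:170,u].astype(int).tolist() for u in (290,331,375)])
print("left",g[200,268:284].astype(int),"right",g[200,378:394].astype(int))
print("left",g[180,268:284].astype(int),"right",g[230,378:394].astype(int))
E
```

```text
[ 70  76  77  78  80  78  77  85 103 114 106  92  95 111 123 126 126 127
 127 127 127 121]
[ 46  64  75  80  80  78  76  84 101 109  99  92 103 121 127 127 127 128
 128 127 121 104]
[ 73  75  75  76  76  77  82  94 106 105  93  91 106 123 128 127 126 126
 127 127 121 104]
[[125, 124, 125, 126, 126, 127, 128, 123, 112, 106, 106, 98, 89, 97, 115, 125, 128, 127, 120, 103, 85, 76], [125, 125, 125, 125, 126, 127, 125, 117, 108, 107, 106, 96, 89, 102, 120, 127, 128, 127, 121, 104, 84, 75], [127, 126, 126, 127, 127, 126, 122, 112, 104, 106, 106, 96, 91, 105, 120, 126, 126, 126, 120, 103, 85, 78]]
front edge [[98, 99, 99, 98, 99, 99, 95, 80, 55, 32, 23, 23, 27, 40, 60, 74, 78, 77, 76, 76], [98, 97, 97, 98, 99, 96, 82, 60, 46, 45, 42, 31, 24, 29, 46, 64, 75, 80, 80, 78], [97, 97, 98, 98, 94, 82, 59, 37, 25, 21, 24, 36, 57, 72, 76, 75, 76, 76, 77, 77]]
rear edge [[127, 126, 126, 126, 126, 125, 125, 120, 106, 92, 89, 93, 94, 94, 94, 95], [127, 127, 126, 126, 126, 126, 122, 109, 95, 90, 91, 93, 94, 94, 94, 94], [125, 125, 125, 126, 126, 121, 108, 93, 88, 91, 93, 94, 93, 93, 93, 93]]
left [125 126 127 128 126 119 103  86  82  90  96  97  97  97  97  96] right [ 95  95  95  95  95  94  90  93 107 122 127 126 125 125 126 127]
left [127 127 126 126 126 124 113  97  89  92  96  95  95  96  95  95] right [ 97  97  97  97  96  96  95  91  90 103 118 124 125 125 126 126]
```

```bash
python3 - <<'E'
from h import *
t=load("top0")
P=lambda u,v,z:ray(t,u,v,z).round(1)
print("front",P(290,243.6,126),P(375,241.7,126))
print("rear",P(290,162.1,126),P(375,160.2,126))
print("L/R",P(273.9,200,126),P(386.3,200,126),P(274.6,180,126),P(387.3,230,126))
print("handle",P(315,259.1,119),P(350,258.6,119))
print("pin",P(245,238.5,75),P(265,237.5,75))
# yaw, centre
a=np.arctan2(-(P(290,243.6,126)-P(375,241.7,126))[0],(P(290,243.6,126)-P(375,241.7,126))[1]);print(a)
E
```

```text
front [512.3  89.  126. ] [516.2 -96.7 126. ]
rear [694.9  89.8 126. ] [699.  -99.4 126. ]
L/R [609.2 124.9 126. ] [ 608.8 -123.   126. ] [654.2 123.7 126. ] [ 542. -124.  126.]
handle [478.9  34.5 119. ] [479.9 -42.1 119. ]
pin [530.4 193.3  75. ] [532.6 147.9  75. ]
0.020998528613268647
```

```bash
cat >> h.py <<'E'
from scipy.spatial.transform import Rotation as Ro
def down(yaw):  # tool z=-Z, tool y at angle yaw from world x
    y=np.array([np.cos(yaw),np.sin(yaw),0]);z=np.array([0,0,-1.]);return np.stack([np.cross(y,z),y,z],1)
def togo(pos,yaw):
    from workcell import ctrl
    o=ctrl.get_obs();R=Ro.from_rotvec(o["orientation"]).as_matrix();T=down(yaw)
    d=R.T@(np.array(pos)-o["ee_pos"]);r=Ro.from_matrix(R.T@T).as_rotvec()
    print("t",round(o["t"],2),"pos",o["ee_pos"].round(1),"F",o["ft_force"].round(1),"w",round(o["width"],1),"q",o["qpos"].round(2))
    print("shift(tool)",d.round(1),"turn",r.round(3),"world d",(np.array(pos)-o["ee_pos"]).round(1))
E
python3 -c "
from h import *
togo((479.5,-2.5,200),0.02)"
```

```text
t 0.1 pos [ 252.9 -571.   222. ] F [-0.3  0.8  0.5] w 87.8 q [-1.17  0.42  1.63 -0.    1.09 -0.02]
shift(tool) [ 437.4 -428.1   22.6] turn [-1.000e-03 -1.000e-03 -1.174e+00] world d [226.6 568.5 -22. ]
```

move_arm:
  deltas:
    - [28, -28, 0, 0, 0, -0.118]
    - [31, -24, 0, 0, 0, -0.118]
    - [34, -20, 0, 0, 0, -0.118]
    - [36, -16, 0, 0, 0, -0.118]
    - [38, -12, 0, 0, 0, -0.118]
  hand: 0.32

```text
t: 0.52
ee_pos: [323.8, -387.0, 219.4]
orientation: [-2.741, -1.533, 0.002]
ft_force: [0.4, -0.5, -0.1]
width: 58.2
```

```bash
python3 -c "
from h import *
togo((479.5,-2.5,200),0.02)"
```

```text
t 0.52 pos [ 323.8 -387.   219.4] F [ 0.4 -0.5 -0.1] w 58.2 q [-0.9   0.25  1.89 -0.    1.   -0.35]
shift(tool) [409.1 -68.6  19.2] turn [-0.001  0.    -0.571] world d [155.7 384.5 -19.4]
```

move_arm:
  deltas:
    - [40, -7, 0, 0, 0, -0.118]
    - [40, -2, 0, 0, 0, -0.118]
    - [40, 3, 0, 0, 0, -0.118]
    - [39, 8, 0, 0, 0, -0.118]
    - [38, 12, 0, 0, 0, -0.09]

```text
t: 0.93
ee_pos: [397.2, -191.8, 218.6]
orientation: [-2.176, -2.262, 0.001]
ft_force: [0.9, -0.1, -0.1]
width: 30.2
```

```bash
python3 -c "
from h import *
togo((479.5,-2.5,200),0.02)"
```

```text
t 0.93 pos [ 397.2 -191.8  218.6] F [ 0.9 -0.1 -0.1] w 30.2 q [-0.48  0.16  2.02  0.    0.97 -0.52]
shift(tool) [185.9  89.7  18.6] turn [-0.002 -0.001  0.019] world d [ 82.3 189.3 -18.6]
```

move_arm:
  deltas:
    - [37, 18, 3, 0, 0, 0]
    - [37, 18, 4, 0, 0, 0]
    - [37, 18, 4, 0, 0, 0]
    - [37, 18, 4, 0, 0, 0.02]
    - [20, 10, 2, 0, 0, 0.0]

```text
t: 1.35
ee_pos: [471.4, -14.9, 202.0]
orientation: [-2.192, -2.248, -0.0]
ft_force: [-0.3, -0.4, -0.3]
width: 29.8
```

```bash
python3 -c "
from h import *
togo((479.5,-2.5,160),0.02)"
```

```text
t 1.35 pos [471.4 -14.9 202. ] F [-0.3 -0.4 -0.3] w 29.8 q [-0.06  0.23  1.98  0.    0.94 -0.08]
shift(tool) [12.1  8.5 42.1] turn [-0.001 -0.001  0.005] world d [  8.1  12.4 -42. ]
```

move_arm:
  deltas:
    - [12, 8, 20, 0, 0, 0.005]
    - [1, 1, 20, 0, 0, 0]
    - [0, 0, 5, 0, 0, 0]

```text
t: 1.6
ee_pos: [483.4, 4.8, 156.7]
orientation: [2.189, 2.251, 0.006]
ft_force: [-0.5, -0.9, -0.1]
width: 29.8
```

```bash
python3 - <<'E'
from h import *
from workcell import eyes
togo((479.5,-2.5,100),0.02)
d=eyes.get_image("top");im=d["frame"][:,:,::-1];cv2.imwrite("pics/t1.png",cv2.resize(im[150:310,225:425],None,fx=4,fy=3.5))
E
```

```text
t 1.6 pos [483.4   4.8 156.7] F [-0.5 -0.9 -0.1] w 29.8 q [-0.02  0.31  1.99  0.    0.83 -0.05]
shift(tool) [-7.3 -4.3 56.6] turn [ 0.004 -0.002  0.008] world d [ -3.9  -7.3 -56.7]
```

View pics/t1.png

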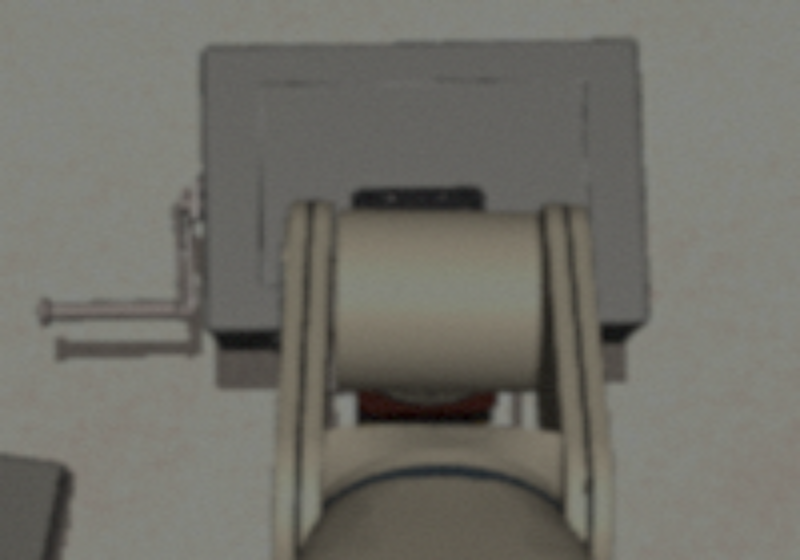

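The arm hides the handle at crop position (430,390), so I rely on the measured position and descend in checked steps.

move_arm:
  deltas:
    - [-7, -4, 5, 0, 0, 0.005]
    - [0, 0, 10, 0, 0, 0]
    - [0, 0, 12, 0, 0, 0]
    - [0, 0, 10, 0, 0, 0]
    - [0, 0, 8, 0, 0, 0]

```text
t: 2.07
ee_pos: [480.0, -6.2, 111.9]
orientation: [2.199, 2.238, 0.01]
ft_force: [0.3, 0.6, 0.3]
width: 30.0
```

```bash
python3 - <<'E'
from h import *
togo((479.5,-2.5,100),0.02)
E
```

```text
t 2.07 pos [480.   -6.2 111.9] F [0.3 0.6 0.3] w 30.0 q [-0.04  0.39  2.03  0.    0.72 -0.06]
shift(tool) [ 3.7 -0.5 11.9] turn [ 0.008 -0.001 -0.002] world d [ -0.5   3.7 -11.9]
```

move_arm:
  deltas:
    - [3, 0, 7, 0.006, 0, 0]
    - [0, 0, 5, 0, 0, 0]
    - [0, 0, 0, 0, 0, 0]

```text
t: 2.32
ee_pos: [478.9, -4.2, 97.5]
orientation: [-2.203, -2.237, -0.0]
ft_force: [-0.2, 0.3, 0.6]
width: 29.5
```

move_arm:
  deltas:
    - [0, 0, 0, 0, 0, 0]
    - [0, 0, 0, 0, 0, 0]
    - [0, 0, 0, 0, 0, 0]
  hand: 1

```text
t: 2.57
ee_pos: [478.4, -4.1, 97.4]
orientation: [-2.202, -2.236, 0.002]
ft_force: [-11.4, -0.2, 5.8]
width: 13.2
```

```bash
python3 - <<'E'
from h import *
togo((479.5,-2.5,100),0.02)
E
```

```text
t 2.57 pos [478.4  -4.1  97.4] F [-11.4  -0.2   5.8] w 13.2 q [-0.03  0.41  2.03  0.    0.7  -0.05]
shift(tool) [ 1.6  1.1 -2.6] turn [-0.003 -0.001 -0.005] world d [1.1 1.6 2.6]
```

move_arm:
  deltas:
    - [0, -0.5, 0, 0, 0, 0]
    - [0, 0, 0, 0, 0, 0]

```text
t: 2.73
ee_pos: [477.4, -4.1, 97.6]
orientation: [-2.202, -2.237, 0.003]
ft_force: [1.1, -0.8, -4.9]
width: 11.5
```

```bash
cat >> h.py <<'E'
HX,HZ=693.4,90.6
def lid(th): return HX-216*np.cos(th)+7*np.sin(th), HZ+216*np.sin(th)+7*np.cos(th)
def state():
    from workcell import ctrl
    o=ctrl.get_obs();x,_,z=o["ee_pos"];th=np.arctan2(z-HZ,HX-x)-np.arctan2(7,216);r=np.hypot(z-HZ,HX-x)-np.hypot(216,7)
    F=o["ft_force"];ft=F[0]*np.sin(th)+F[2]*np.cos(th);fr=-F[0]*np.cos(th)+F[2]*np.sin(th)
    print("t",round(o["t"],2),"pos",o["ee_pos"].round(1),"th",th.round(4),"rerr",r.round(1),"F",F.round(1),"Ftan(opening+)",ft.round(1),"Frad",fr.round(1),"w",round(o["width"],1),"rot",o["orientation"].round(3))
    return o,th
def rows(dth,n=5):
    o,th=state();R=Ro.from_rotvec(o["orientation"]).as_matrix();p=o["ee_pos"]
    for i in range(n):
        th+=dth;x,z=lid(th);q=np.array([x,p[1]+0.02*-(x-p[0])*-1,z]);print((R.T@(q-p)).round(1).tolist());p=q
    print("turnfix",Ro.from_matrix(R.T@down(0.02)).as_rotvec().round(3))
E
python3 -c "
from h import *
rows(0.05)"
```

```text
t 2.73 pos [477.4  -4.1  97.6] th -0.0002 rerr -0.0 F [ 1.1 -0.8 -4.9] Ftan(opening+) -4.9 Frad -1.1 w 11.5 rot [-2.202 -2.237  0.003]
[0.0, 0.6, -10.8]
[0.0, 1.1, -10.7]
[0.0, 1.7, -10.7]
[0.0, 2.2, -10.6]
[0.0, 2.7, -10.5]
turnfix [-0.003 -0.001 -0.004]
```

move_arm:
  deltas:
    - [0, 0.5, -7, 0, 0, 0]
    - [0, 1, -10.5, 0, 0, 0]
    - [0, 1.5, -10.5, 0, 0, 0]
    - [0, 2, -10.5, 0, 0, 0]
    - [0, 2.5, -10.5, 0, 0, 0]

```text
t: 3.15
ee_pos: [485.1, -4.0, 149.1]
orientation: [-2.2, -2.236, 0.004]
ft_force: [4.4, 0.3, -7.5]
width: 11.3
```

```bash
python3 -c "
from h import *
rows(0.07)"
```

```text
t 3.15 pos [485.1  -4.  149.1] th 0.2416 rerr 0.3 F [ 4.4  0.3 -7.5] Ftan(opening+) -6.3 Frad -6.1 w 11.3 rot [-2.2   -2.236  0.004]
[0.0, 4.8, -14.4]
[0.0, 5.5, -14.1]
[0.0, 6.5, -13.7]
[0.0, 7.4, -13.2]
[0.0, 8.3, -12.6]
turnfix [-0.005 -0.001 -0.004]
```

move_arm:
  deltas:
    - [0, 5.5, -14, 0, 0, 0]
    - [0, 5.5, -14, 0, 0, 0]
    - [0, 6.5, -13.5, 0, 0, 0]
    - [0, 7.5, -13, 0, 0, 0]
    - [0, 8.5, -12.5, 0, 0, 0]

```text
t: 3.57
ee_pos: [520.1, -3.3, 223.0]
orientation: [-2.202, -2.238, -0.0]
ft_force: [11.1, -0.7, -12.0]
width: 11.4
```

```bash
python3 -c "
from h import *
rows(0.06)"
```

```text
t 3.57 pos [520.1  -3.3 223. ] th 0.62 rerr 1.9 F [ 11.1  -0.7 -12. ] Ftan(opening+) -3.3 Frad -16.0 w 11.4 rot [-2.202 -2.238 -0.   ]
[0.1, 9.7, -8.9]
[0.0, 8.8, -9.6]
[0.0, 9.3, -9.0]
[0.1, 9.8, -8.4]
[0.1, 10.3, -7.8]
turnfix [-0.001 -0.001 -0.004]
```

move_arm:
  deltas:
    - [0, 10.5, -8.5, 0, 0, 0]
    - [0, 9, -9.3, 0, 0, 0]
    - [0, 9.5, -8.8, 0, 0, 0]
    - [0, 10, -8.2, 0, 0, 0]
    - [0, 10.5, -7.6, 0, 0, 0]

```text
t: 3.98
ee_pos: [567.2, -2.3, 271.1]
orientation: [-2.199, -2.235, 0.006]
ft_force: [5.0, 0.1, -12.2]
width: 11.1
```

```bash
python3 -c "
from h import *
rows(0.04)"
```

```text
t 3.98 pos [567.2  -2.3 271.1] th 0.9282 rerr 4.1 F [  5.    0.1 -12.2] Ftan(opening+) -3.3 Frad -12.7 w 11.1 rot [-2.199 -2.235  0.006]
[0.0, 9.5, -1.5]
[0.0, 7.3, -4.6]
[0.0, 7.5, -4.3]
[0.0, 7.7, -4.0]
[0.0, 7.8, -3.7]
turnfix [-0.007 -0.001 -0.004]
```

move_arm:
  deltas:
    - [0, 9, -2.5, 0, 0, 0]
    - [0, 7.5, -4.5, 0, 0, 0]
    - [0, 7.5, -4.2, 0, 0, 0]
    - [0, 4, -2, 0, 0, 0]

```text
t: 4.32
ee_pos: [594.2, -1.9, 287.9]
orientation: [-2.197, -2.233, 0.012]
ft_force: [-1.0, -0.5, -4.9]
width: 11.2
```

```bash
python3 -c "
from h import *
rows(0.02)"
```

```text
t 4.32 pos [594.2  -1.9 287.9] th 1.0725 rerr 4.7 F [-1.  -0.5 -4.9] Ftan(opening+) -3.2 Frad -3.8 w 11.2 rot [-2.197 -2.233  0.012]
[0.0, 6.0, 2.2]
[0.0, 3.9, -1.9]
[0.0, 3.9, -1.8]
[0.0, 4.0, -1.7]
[0.0, 4.0, -1.6]
turnfix [-0.012 -0.001 -0.004]
```

move_arm:
  deltas:
    - [0, 4, -1.5, 0, 0, 0]
    - [0, 4, -1.7, 0, 0, 0]
    - [0, 4, -1.6, 0, 0, 0]
    - [0, 4, -1.5, 0, 0, 0]

```text
t: 4.65
ee_pos: [609.5, -1.6, 295.4]
orientation: [-2.194, -2.231, 0.017]
ft_force: [-1.8, 0.7, -2.6]
width: 10.9
```

```bash
python3 -c "
from h import *
rows(0.01)"
```

```text
t 4.65 pos [609.5  -1.6 295.4] th 1.1496 rerr 5.2 F [-1.8  0.7 -2.6] Ftan(opening+) -2.7 Frad -1.6 w 10.9 rot [-2.194 -2.231  0.017]
[0.0, 4.1, 4.0]
[0.0, 2.0, -0.8]
[0.0, 2.0, -0.8]
[0.0, 2.0, -0.8]
[0.0, 2.0, -0.8]
turnfix [-0.016 -0.001 -0.003]
```

move_arm:
  deltas:
    - [0, 3, -1.1, 0, 0, 0]
    - [0, 3, -1.1, 0, 0, 0]
    - [0, 3, -1, 0, 0, 0]

```text
t: 4.9
ee_pos: [619.4, -1.4, 299.6]
orientation: [-2.194, -2.231, 0.017]
ft_force: [-2.5, -0.6, -0.5]
width: 11.2
```

```bash
python3 -c "
from h import *
state()"
```

```text
t 4.9 pos [619.4  -1.4 299.6] th 1.1983 rerr 5.6 F [-2.5 -0.6 -0.5] Ftan(opening+) -2.5 Frad 0.4 w 11.2 rot [-2.194 -2.231  0.017]
```

move_arm:
  deltas:
    - [0, 2.5, -0.8, 0, 0, 0]
    - [0, 2, -0.7, 0, 0, 0]

```text
t: 5.07
ee_pos: [624.7, -1.3, 301.6]
orientation: [-2.195, -2.231, 0.016]
ft_force: [-1.0, -0.5, -2.1]
width: 11.2
```

```bash
python3 -c "
from h import *
state()"
```

```text
t 5.07 pos [624.7  -1.3 301.6] th 1.2237 rerr 5.8 F [-1.  -0.5 -2.1] Ftan(opening+) -1.7 Frad -1.6 w 11.2 rot [-2.195 -2.231  0.016]
```

move_arm:
  deltas:
    - [0, 0.9, -0.3, 0, 0, 0]
    - [0, 0.9, -0.3, 0, 0, 0]
    - [0, 0.9, -0.3, 0, 0, 0]

```text
t: 5.32
ee_pos: [628.1, -1.2, 302.8]
orientation: [-2.195, -2.231, 0.015]
ft_force: [-2.4, 0.1, 0.9]
width: 11.3
```

```bash
python3 -c "
from h import *
state()"
```

```text
t 5.32 pos [628.1  -1.2 302.8] th 1.2397 rerr 5.9 F [-2.4  0.1  0.9] Ftan(opening+) -2.0 Frad 1.6 w 11.3 rot [-2.195 -2.231  0.015]
```

move_arm:
  deltas:
    - [0, 0.9, -0.3, 0, 0, 0]
    - [0, 0.9, -0.3, 0, 0, 0]
    - [0, 0.9, -0.3, 0, 0, 0]
    - [0, 0.9, -0.3, 0, 0, 0]

```text
t: 5.65
ee_pos: [631.9, -1.1, 304.0]
orientation: [-2.195, -2.231, 0.015]
ft_force: [-1.5, -0.1, -1.3]
width: 11.2
```

```bash
python3 -c "
from h import *
state()"
```

```text
t 5.65 pos [631.9  -1.1 304. ] th 1.2579 rerr 6.0 F [-1.5 -0.1 -1.3] Ftan(opening+) -1.8 Frad -0.8 w 11.2 rot [-2.195 -2.231  0.015]
```

move_arm:
  deltas:
    - [0, 0.9, -0.3, 0, 0, 0]
    - [0, 0.9, -0.3, 0, 0, 0]
    - [0, 0.9, -0.3, 0, 0, 0]
    - [0, 0.9, -0.3, 0, 0, 0]

```text
t: 5.98
ee_pos: [635.9, -1.0, 305.3]
orientation: [-2.195, -2.231, 0.015]
ft_force: [-2.6, -0.3, 0.5]
width: 11.2
```

```bash
python3 - <<'E'
from h import *
from workcell import eyes
state()
d=eyes.get_image("scene");im=d["frame"][:,:,::-1];cv2.imwrite("pics/s2.png",cv2.resize(im[160:320,210:400],None,fx=3.7,fy=3.7))
E
```

```text
t 5.98 pos [635.9  -1.  305.3] th 1.2768 rerr 6.1 F [-2.6 -0.3  0.5] Ftan(opening+) -2.3 Frad 1.2 w 11.2 rot [-2.195 -2.231  0.015]
```

View pics/s2.png

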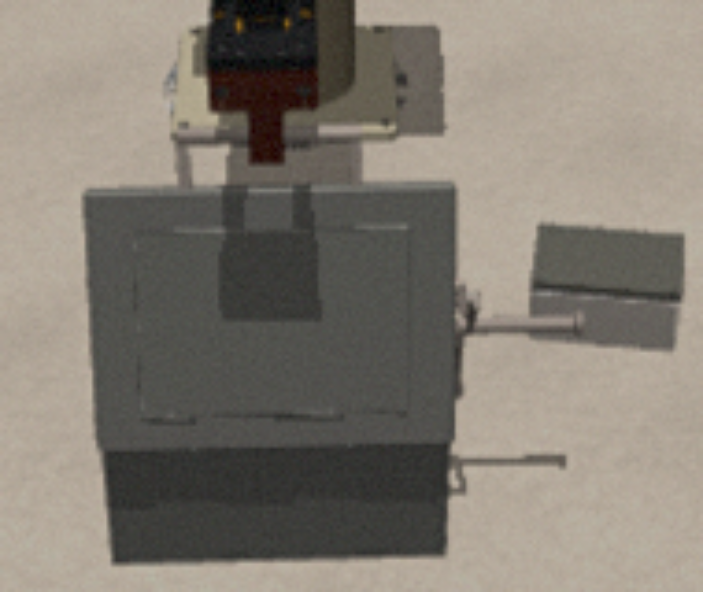

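The lid is up, with its top edge at crop row 185; the pin at crop (525,325) is still forward. I continue slowly.

move_arm:
  deltas:
    - [0, 0.9, -0.3, 0, 0, 0]
    - [0, 0.9, -0.3, 0, 0, 0]
    - [0, 0.9, -0.3, 0, 0, 0]

```text
t: 6.28
ee_pos: [639.0, -1.0, 306.2]
orientation: [-2.195, -2.232, 0.015]
ft_force: [-2.2, 0.2, -0.2]
width: 11.4
```

```bash
python3 -c "
from h import *
state()"
```

```text
t 6.28 pos [639.   -1.  306.2] th 1.2913 rerr 6.3 F [-2.2  0.2 -0.2] Ftan(opening+) -2.2 Frad 0.4 w 11.4 rot [-2.195 -2.232  0.015]
```

move_arm:
  deltas:
    - [0, 0.9, -0.3, 0, 0, 0]
    - [0, 0.9, -0.3, 0, 0, 0]
    - [0, 0.9, -0.3, 0, 0, 0]

```text
t: 6.53
ee_pos: [642.1, -0.9, 307.1]
orientation: [-2.195, -2.232, 0.015]
ft_force: [-2.5, 1.5, -2.2]
width: 11.4
```

```bash
python3 -c "
from h import *
state()"
```

```text
t 6.53 pos [642.1  -0.9 307.1] th 1.3057 rerr 6.4 F [-2.5  1.5 -2.2] Ftan(opening+) -3.0 Frad -1.5 w 11.4 rot [-2.195 -2.232  0.015]
```

move_arm:
  deltas:
    - [0, 0.9, -0.2, 0, 0, 0]
    - [0, 0.9, -0.2, 0, 0, 0]

```text
t: 6.7
ee_pos: [644.2, -0.9, 307.7]
orientation: [-2.195, -2.232, 0.015]
ft_force: [-0.5, -0.7, -0.6]
width: 11.2
```

```bash
python3 -c "
from h import *
state()"
```

```text
t 6.7 pos [644.2  -0.9 307.7] th 1.3156 rerr 6.4 F [-0.5 -0.7 -0.6] Ftan(opening+) -0.7 Frad -0.5 w 11.2 rot [-2.195 -2.232  0.015]
```

move_arm:
  deltas:
    - [0, 0.9, -0.2, 0, 0, 0]
    - [0, 0.9, -0.2, 0, 0, 0]

```text
t: 6.87
ee_pos: [646.4, -0.8, 308.2]
orientation: [-2.195, -2.232, 0.014]
ft_force: [-1.6, -0.1, -0.3]
width: 11.1
```

```bash
python3 -c "
from h import *
state()"
```

```text
t 6.87 pos [646.4  -0.8 308.2] th 1.3255 rerr 6.5 F [-1.6 -0.1 -0.3] Ftan(opening+) -1.6 Frad 0.1 w 11.1 rot [-2.195 -2.232  0.014]
```

move_arm:
  deltas:
    - [0, 0.9, -0.2, 0, 0, 0]
    - [0, 0.9, -0.2, 0, 0, 0]

```text
t: 7.03
ee_pos: [648.2, -0.8, 308.6]
orientation: [-2.195, -2.232, 0.014]
ft_force: [-5.9, -0.1, 1.0]
width: 11.4
```

```bash
python3 -c "
from h import *
state()"
```

```text
t 7.03 pos [648.2  -0.8 308.6] th 1.334 rerr 6.5 F [-5.9 -0.1  1. ] Ftan(opening+) -5.5 Frad 2.4 w 11.4 rot [-2.195 -2.232  0.014]
```

move_arm:
  deltas:
    - [0, 0.5, -0.1, 0, 0, 0]

```text
t: 7.12
ee_pos: [648.3, -0.8, 308.7]
orientation: [-2.194, -2.231, 0.016]
ft_force: [-5.7, -0.7, 1.6]
width: 10.9
```

```bash
python3 - <<'E'
from h import *
from workcell import eyes
state()
d=eyes.get_image("scene");im=d["frame"][:,:,::-1];cv2.imwrite("pics/s3.png",cv2.resize(im[160:320,210:400],None,fx=3.7,fy=3.7))
np.savez("pics/s3.npz",**d)
d=eyes.get_image("top");im=d["frame"][:,:,::-1];cv2.imwrite("pics/t3.png",cv2.resize(im[130:290,200:400],None,fx=3.7,fy=3.7));np.savez("pics/t3.npz",**d)
E
```

```text
t 7.12 pos [648.3  -0.8 308.7] th 1.3343 rerr 6.6 F [-5.7 -0.7  1.6] Ftan(opening+) -5.2 Frad 2.9 w 10.9 rot [-2.194 -2.231  0.016]
```

View pics/s3.png

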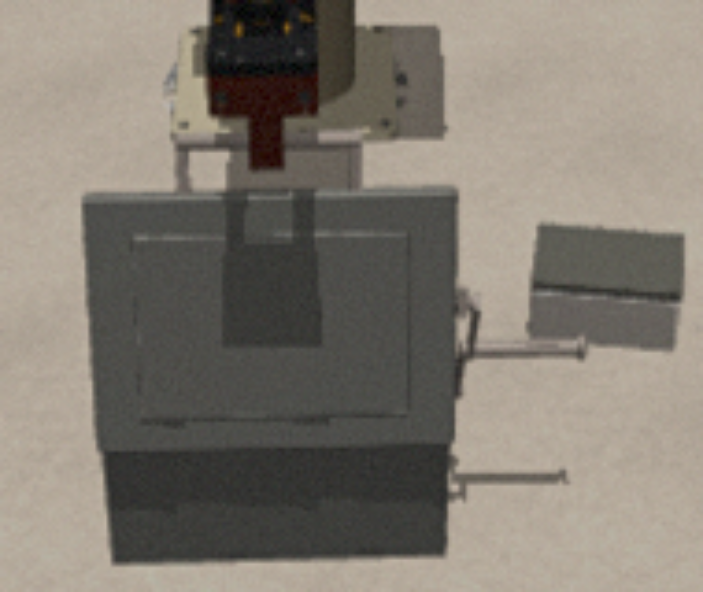

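View pics/t3.png

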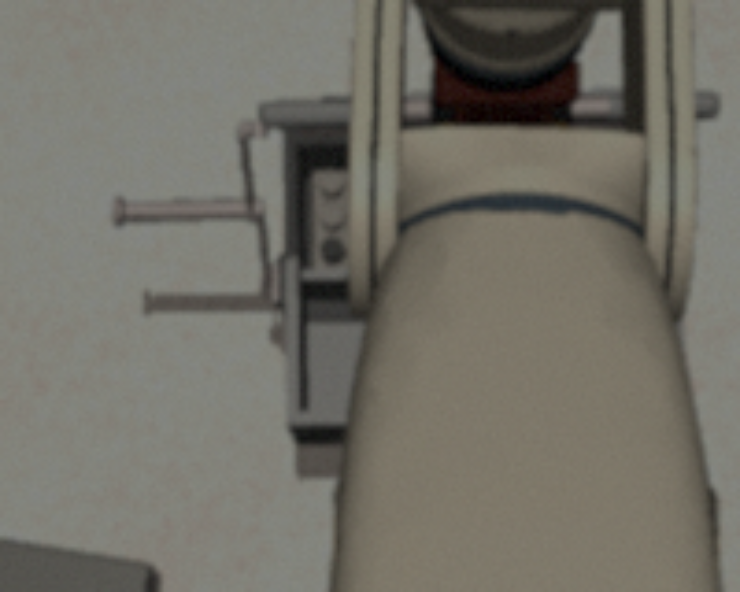

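```bash
python3 - <<'E'
from h import *
t=load("t3");s=load("s3")
print(ray(t,250,186.8,144), ray(s,210+525/3.7,160+348/3.7,144))
for c in [(25,146),(30,144),(33,142.7),(43,138)]:
    p=np.array([605+c[0]-.02*184,0.5+184+.02*c[0],c[1]]);u=proj(t,p);v=proj(s,p)
    print(c,"top crop",(np.array(u)-[200,130])*3.7,"scene crop",(np.array(v)-[210,160])*3.7)
E
```

```text
[635.01582229 176.04068049 144.        ] [637.53247033 178.60435682 144.        ]
(25, 146) top crop [169.21674773 223.93873155] scene crop [532.78693232 336.12189957]
(30, 144) top crop [169.54654806 216.32457513] scene crop [533.43234834 342.62589064]
(33, 142.7) top crop [169.76276473 211.80667129] scene crop [533.81319995 346.65532809]
(43, 138) top crop [170.54858864 196.96482263] scene crop [535.06086895 360.57486618]
```

The force rose from 2 to 5.5 N and motion stopped. The links look straight, with the pin at chest x ≈ 33. One more small nudge, then I ease down.

move_arm:
  deltas:
    - [0, 0.6, -0.1, 0, 0, 0]
    - [0, 0.6, -0.1, 0, 0, 0]

```text
t: 7.38
ee_pos: [648.4, -0.8, 308.6]
orientation: [-2.193, -2.23, 0.019]
ft_force: [-5.8, -0.3, 0.2]
width: 11.3
```

```bash
python3 - <<'E'
from h import *
from workcell import eyes
state()
d=eyes.get_image("top");im=d["frame"][:,:,::-1];cv2.imwrite("pics/t4.png",cv2.resize(im[130:290,200:400],None,fx=3.7,fy=3.7));np.savez("pics/t4.npz",**d)
E
```

```text
t 7.38 pos [648.4  -0.8 308.6] th 1.3348 rerr 6.5 F [-5.8 -0.3  0.2] Ftan(opening+) -5.5 Frad 1.6 w 11.3 rot [-2.193 -2.23   0.019]
```

View pics/t4.png

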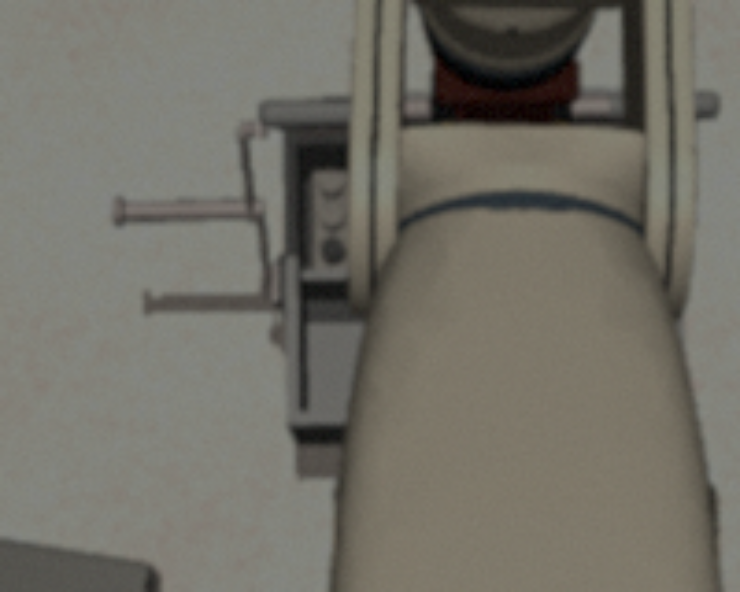

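The stay is straight and holding, with the pin at crop (185,210). Now I ease down.

move_arm:
  deltas:
    - [0, -1.4, 0.3, 0, 0, 0]
    - [0, -1.4, 0.3, 0, 0, 0]
    - [0, -1.4, 0.3, 0, 0, 0]
    - [0, -1.4, 0.3, 0, 0, 0]

```text
t: 7.77
ee_pos: [643.8, -0.9, 307.7]
orientation: [-2.195, -2.232, 0.015]
ft_force: [-1.4, -0.4, -0.9]
width: 11.5
```

```bash
python3 - <<'E'
from h import *
from workcell import eyes
state()
d=eyes.get_image("top");im=d["frame"][:,:,::-1];cv2.imwrite("pics/t5.png",cv2.resize(im[130:290,200:400],None,fx=3.7,fy=3.7));np.savez("pics/t5.npz",**d)
E
```

```text
t 7.77 pos [643.8  -0.9 307.7] th 1.3136 rerr 6.5 F [-1.4 -0.4 -0.9] Ftan(opening+) -1.6 Frad -0.5 w 11.5 rot [-2.195 -2.232  0.015]
```

View pics/t5.png

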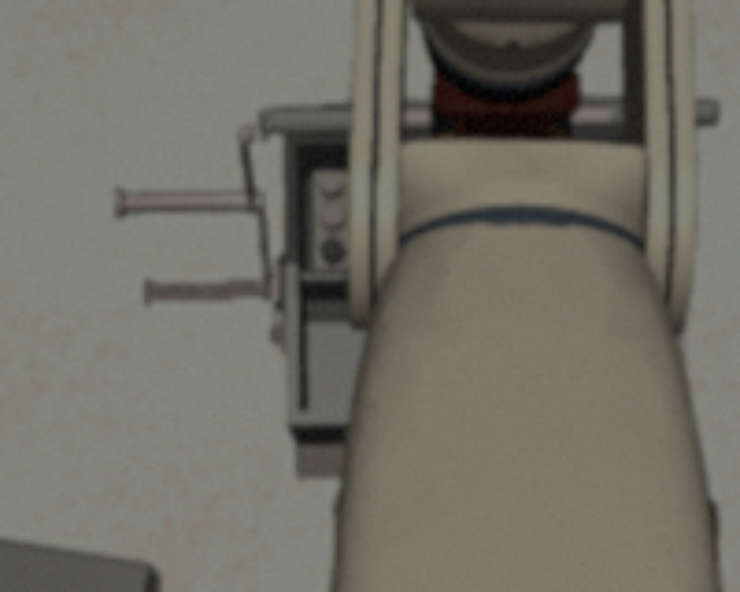

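The knee moved rearward (pin row 210 to 202), so it is going over. I continue easing down with small steps.

move_arm:
  deltas:
    - [0, -1.4, 0.3, 0, 0, 0]
    - [0, -1.4, 0.3, 0, 0, 0]
    - [0, -1.4, 0.3, 0, 0, 0]
    - [0, -1, 0.3, 0, 0, 0]

```text
t: 8.15
ee_pos: [638.9, -1.0, 306.4]
orientation: [-2.196, -2.233, 0.012]
ft_force: [0.5, 0.0, -0.5]
width: 11.0
```

```bash
python3 - <<'E'
from h import *
state()
E
```

```text
t 8.15 pos [638.9  -1.  306.4] th 1.291 rerr 6.5 F [ 0.5  0.  -0.5] Ftan(opening+) 0.3 Frad -0.6 w 11.0 rot [-2.196 -2.233  0.012]
```

move_arm:
  deltas:
    - [0, -1, 0.3, 0, 0, 0]
    - [0, -1, 0.3, 0, 0, 0]

```text
t: 8.32
ee_pos: [637.5, -1.0, 306.1]
orientation: [-2.198, -2.234, 0.01]
ft_force: [2.6, -0.1, -2.3]
width: 11.1
```

```bash
python3 - <<'E'
from h import *
from workcell import eyes
state()
d=eyes.get_image("top");im=d["frame"][:,:,::-1];cv2.imwrite("pics/t6.png",cv2.resize(im[130:290,200:400],None,fx=3.7,fy=3.7));np.savez("pics/t6.npz",**d)
E
```

```text
t 8.32 pos [637.5  -1.  306.1] th 1.2847 rerr 6.5 F [ 2.6 -0.1 -2.3] Ftan(opening+) 1.8 Frad -2.9 w 11.1 rot [-2.198 -2.234  0.01 ]
```

View pics/t6.png

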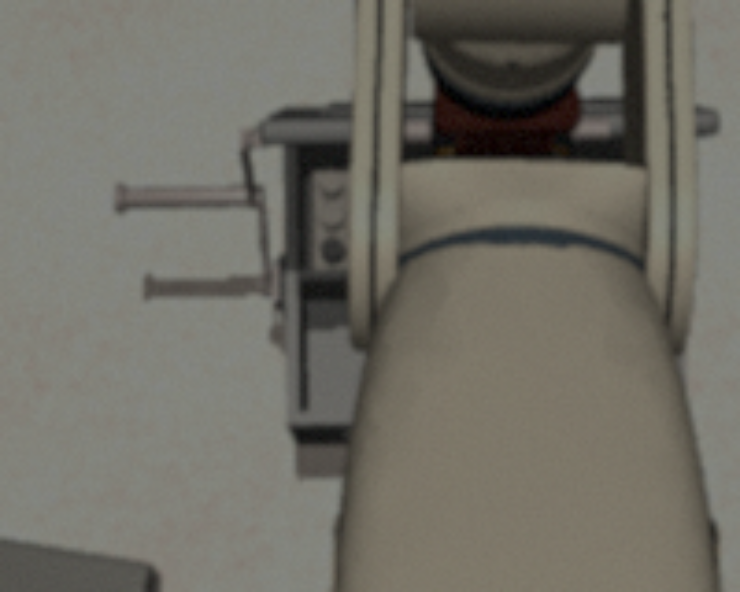

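Locked: the force has reversed to +1.8 N, the lid is 0.05 rad below taut, and the pin is at crop row 195. I release and rise.

move_arm:
  deltas:
    - [0, 0.2, 0, 0, 0, 0]
    - [0, 0, 0, 0, 0, 0]
    - [0, 0, 0, 0, 0, 0]
  hand: 0.2

```text
t: 8.62
ee_pos: [638.3, -0.9, 306.9]
orientation: [-2.198, -2.235, 0.007]
ft_force: [-0.7, 0.3, -0.5]
width: 27.6
```

move_arm:
  deltas:
    - [0, 0, -8, 0, 0, 0]
    - [0, 0, -12, 0, 0, 0]
    - [0, 0, -20, 0, 0, 0]
    - [0, 0, -25, 0, 0, 0]

```text
t: 8.95
ee_pos: [636.2, -0.9, 370.6]
orientation: [-2.193, -2.229, 0.018]
ft_force: [1.0, 0.3, 0.0]
width: 34.9
```

```bash
python3 - <<'E'
from h import *
from workcell import eyes
t=load("top0")
print("cap centre z85",ray(t,454.5,279.5,85))
g=t["frame"].astype(int)
togo((436,-279,180),0.56)
d=eyes.get_image("top");im=d["frame"][:,:,::-1];cv2.imwrite("pics/t7.png",cv2.resize(im[130:310,200:480],None,fx=2.8,fy=2.8));np.savez("pics/t7.npz",**d)
E
```

```text
cap centre z85 [ 436.00893933 -277.04601486   85.        ]
t 8.95 pos [636.2  -0.9 370.6] F [1.  0.3 0. ] w 34.9 q [-0.02  0.32  1.43  0.    1.4  -0.04]
shift(tool) [-275.2 -201.2  193.8] turn [-0.018 -0.007 -0.544] world d [-200.2 -278.1 -190.6]
```

View pics/t7.png

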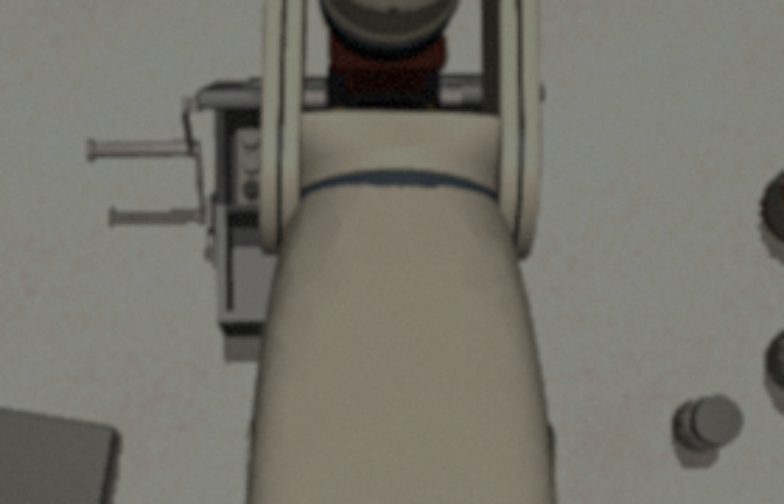

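move_arm:
  deltas:
    - [-31, -23, -4, -0.018, -0.007, -0.06]
    - [-30, -25, 0, 0, 0, -0.06]
    - [-28, -27, 0, 0, 0, -0.06]
    - [-26.5, -28.5, 10, 0, 0, -0.06]
    - [-25, -30, 12, 0, 0, -0.06]
  hand: -1

```text
t: 9.42
ee_pos: [530.7, -159.3, 369.5]
orientation: [1.799, 2.541, 0.018]
ft_force: [0.7, -0.1, -0.6]
width: 65.2
```

```bash
python3 - <<'E'
from h import *
t=load("top0");print(ray(t,456.1,280,85))
togo((435,-280,180),0.56)
E
```

```text
[ 434.88752453 -280.58425196   85.        ]
t 9.42 pos [ 530.7 -159.3  369.5] F [ 0.7 -0.1 -0.6] w 65.2 q [-0.31  0.16  1.64  0.    1.3  -0.65]
shift(tool) [ -78.9 -135.2  187.4] turn [ 0.024  0.019 -0.221] world d [ -95.7 -120.7 -189.5]
```

move_arm:
  deltas:
    - [-18, -30, 22, 0.01, 0.01, -0.05]
    - [-17, -30, 25, 0.01, 0.01, -0.05]
    - [-15, -28, 25, 0, 0, -0.05]
    - [-10, -22, 25, 0, 0, -0.04]
    - [-6, -14, 25, 0, 0, -0.03]

```text
t: 9.83
ee_pos: [444.6, -280.4, 253.6]
orientation: [1.497, 2.738, 0.008]
ft_force: [-0.2, 0.3, -0.3]
width: 87.6
```

```bash
python3 - <<'E'
from h import *
togo((435,-280.5,130),0.56)
E
```

```text
t 9.83 pos [ 444.6 -280.4  253.6] F [-0.2  0.3 -0.3] w 87.6 q [-0.59  0.23  1.83  0.01  1.06 -1.16]
shift(tool) [  7.1  -9.9 123.4] turn [0.015 0.016 0.01 ] world d [-9.600e+00 -1.000e-01 -1.236e+02]
```

move_arm:
  deltas:
    - [4, -6, 24, 0.015, 0.016, 0.01]
    - [2, -4, 30, 0, 0, 0]
    - [0, 0, 30, 0, 0, 0]
    - [0, 0, 25, 0, 0, 0]
    - [0, 0, 8, 0, 0, 0]

```text
t: 10.25
ee_pos: [431.9, -286.8, 135.1]
orientation: [1.526, 2.739, -0.003]
ft_force: [-0.0, 0.3, 0.7]
width: 88.0
```

```bash
python3 - <<'E'
from h import *
from workcell import eyes
togo((435,-280.5,33),0.56)
d=eyes.get_image("scene");im=d["frame"][:,:,::-1];cv2.imwrite("pics/s8.png",cv2.resize(im[160:320,110:330],None,fx=3.5,fy=3.5))
E
```

```text
t 10.25 pos [ 431.9 -286.8  135.1] F [-0.   0.3  0.7] w 88.0 q [-0.61  0.39  1.93 -0.    0.81 -1.16]
shift(tool) [  4.4   5.9 102.1] turn [ 0.001  0.006 -0.006] world d [   3.1    6.3 -102.1]
```

View pics/s8.png

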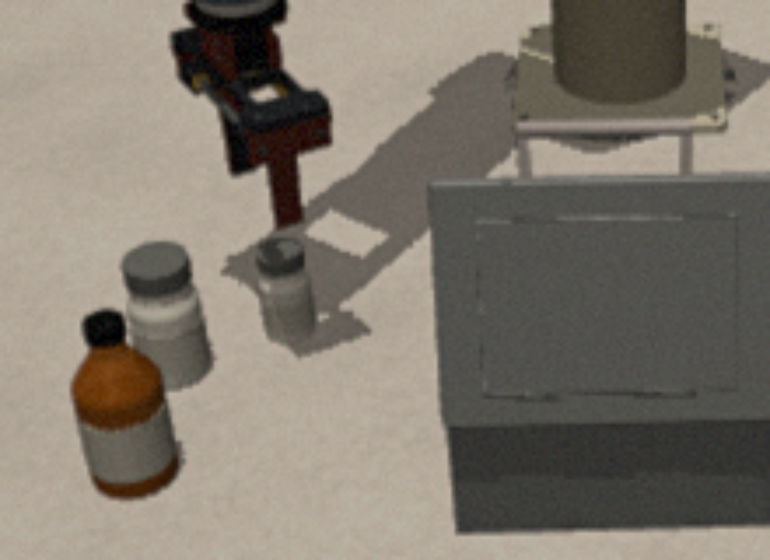

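The small jar, at crop (287,290), sits under the open fingers. I correct sideways and descend to grasp at about 45 mm height.

move_arm:
  deltas:
    - [4.5, 6, 15, 0, 0.006, 0]
    - [0, 0, 15, 0, 0, 0]
    - [0, 0, 15, 0, 0, 0]

```text
t: 10.55
ee_pos: [439.7, -282.7, 95.0]
orientation: [1.524, 2.736, 0.0]
ft_force: [0.6, -0.1, -0.2]
width: 87.7
```

```bash
python3 - <<'E'
from h import *
togo((435,-280.5,25),0.56)
E
```

```text
t 10.55 pos [ 439.7 -282.7   95. ] F [ 0.6 -0.1 -0.2] w 87.7 q [-0.59  0.46  1.94  0.    0.73 -1.15]
shift(tool) [ 5.  -3.2 70. ] turn [ 0.005  0.009 -0.006] world d [ -4.7   2.2 -70. ]
```

move_arm:
  deltas:
    - [4, -2.5, 14, 0, 0.005, 0]
    - [0, 0, 16, 0, 0, 0]
    - [0, 0, 16, 0, 0, 0]
    - [0, 0, 12, 0, 0, 0]

```text
t: 10.88
ee_pos: [442.8, -284.2, 42.1]
orientation: [1.518, 2.73, 0.003]
ft_force: [-0.1, 0.6, 0.7]
width: 87.9
```

```bash
python3 - <<'E'
from h import *
togo((435,-280.5,25),0.56)
E
```

```text
t 10.88 pos [ 442.8 -284.2   42.1] F [-0.1  0.6  0.7] w 87.9 q [-0.6   0.56  1.96  0.01  0.61 -1.16]
shift(tool) [ 7.5 -4.8 16.9] turn [ 0.01   0.015 -0.004] world d [ -7.8   3.7 -17.1]
```

move_arm:
  deltas:
    - [7, -4, 5, 0.01, 0.015, 0]
    - [0, 0, 5, 0, 0, 0]
    - [0, 0, 2, 0, 0, 0]

```text
t: 11.13
ee_pos: [437.3, -281.1, 30.7]
orientation: [1.525, 2.745, 0.0]
ft_force: [-0.2, -0.2, 0.4]
width: 87.6
```

```bash
python3 - <<'E'
from h import *
togo((435,-280.5,25),0.56)
E
```

```text
t 11.13 pos [ 437.3 -281.1   30.7] F [-0.2 -0.2  0.4] w 87.6 q [-0.59  0.58  1.96  0.    0.6  -1.15]
shift(tool) [ 1.7 -1.6  5.7] turn [ 0.001  0.001 -0.004] world d [-2.3  0.6 -5.7]
```

move_arm:
  deltas:
    - [1.5, -1.5, 3, 0, 0, 0]
    - [0, 0, 1.5, 0, 0, 0]

```text
t: 11.3
ee_pos: [435.9, -281.1, 27.1]
orientation: [1.524, 2.744, -0.0]
ft_force: [0.3, -0.7, -0.2]
width: 87.7
```

move_arm:
  deltas:
    - [0, 0, 0, 0, 0, 0]
    - [0, 0, 0, 0, 0, 0]
    - [0, 0, 0, 0, 0, 0]
    - [0, 0, 0, 0, 0, 0]
  hand: 1

```text
t: 11.63
ee_pos: [436.5, -281.6, 28.1]
orientation: [1.523, 2.742, -0.0]
ft_force: [-0.3, -0.2, -0.1]
width: 64.5
```

```bash
python3 - <<'E'
from h import *
togo((435,-280.5,25),0.56)
E
```

```text
t 11.63 pos [ 436.5 -281.6   28.1] F [-0.3 -0.2 -0.1] w 64.5 q [-0.6   0.58  1.96  0.    0.59 -1.15]
shift(tool) [ 1.7 -0.7  3.1] turn [ 0.002  0.004 -0.003] world d [-1.5  1.1 -3.1]
```

move_arm:
  deltas:
    - [1, 0, 2, 0, 0, 0]
    - [0, 0, 0, 0, 0, 0]
    - [0, 0, 0, 0, 0, 0]
    - [0, 0, 0, 0, 0, 0]
    - [0, 0, 0, 0, 0, 0]

```text
t: 12.05
ee_pos: [436.1, -280.9, 26.4]
orientation: [1.523, 2.741, -0.001]
ft_force: [-0.1, -0.3, -0.7]
width: 43.6
```

Gripped at 43.6 mm, which matches the jar. I lift it.

move_arm:
  deltas:
    - [0, 0, -10, 0, 0, 0]
    - [0, 0, -25, 0, 0, 0]
    - [0, 0, -35, 0, 0, 0]
    - [0, 0, -35, 0, 0, 0]
    - [0, 0, -35, 0, 0, 0]

```text
t: 12.47
ee_pos: [430.3, -276.9, 165.3]
orientation: [-1.52, -2.735, -0.002]
ft_force: [0.9, 0.5, -1.0]
width: 43.3
```

```bash
python3 - <<'E'
from h import *
from workcell import eyes
d=eyes.get_image("top");im=d["frame"][:,:,::-1];cv2.imwrite("pics/t9.png",cv2.resize(im[130:310,200:480],None,fx=2.8,fy=2.8));np.savez("pics/t9.npz",**d)
for c in [(-82,-112,110),(-82,112,110),(-2,112,110),(-2,-112,110),(-42,-10,110)]:
    p=(605+c[0]-.02*c[1],.5+c[1]+.02*c[0],c[2]);print(c,((np.array(proj(d,p))-[200,130])*2.8).round(0))
togo((563,-10,185),1.59)
E
```

```text
(-82, -112, 110) [509. 304.]
(-82, 112, 110) [225. 310.]
(-2, 112, 110) [224. 210.]
(-2, -112, 110) [505. 204.]
(-42, -10, 110) [378. 257.]
t 12.52 pos [ 433.7 -279.1  172. ] F [ 1.8 -0.8  3.7] w 43.5 q [-0.6   0.34  1.91  0.    0.9  -1.15]
shift(tool) [160.3 251.9 -12.8] turn [ 0.    -0.003 -1.033] world d [129.3 269.1  13. ]
```

View pics/t9.png

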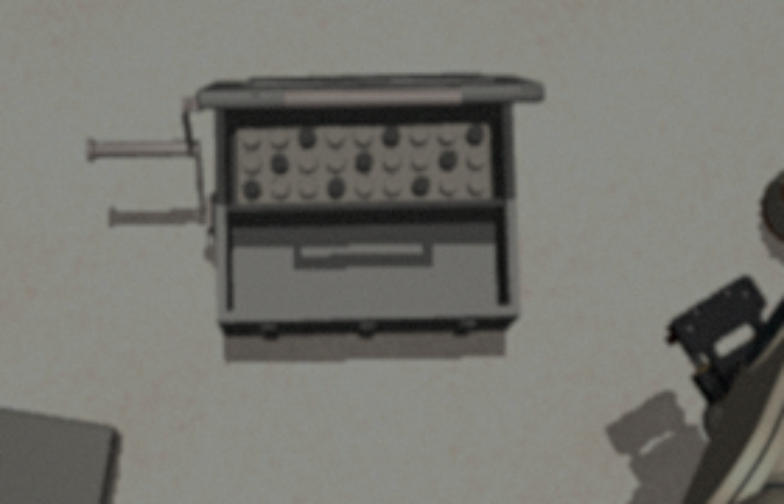

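The top view shows the lid up and the bay clear, with its rim spanning crop rows 210–308, as predicted. I carry the jar over.

move_arm:
  deltas:
    - [17.5, 28, -4, 0, 0, -0.115]
    - [14, 30, -3, 0, 0, -0.115]
    - [11, 31, -3, 0, 0, -0.115]
    - [7, 32, -3, 0, 0, -0.115]
    - [3.5, 33, -2, 0, 0, -0.115]

```text
t: 12.93
ee_pos: [508.1, -132.0, 196.0]
orientation: [0.664, 3.06, -0.005]
ft_force: [0.6, -0.1, -1.6]
width: 43.5
```

```bash
python3 - <<'E'
from h import *
togo((563,-10,185),1.59)
E
```

```text
t 12.93 pos [ 508.1 -132.   196. ] F [ 0.6 -0.1 -1.6] w 43.5 q [-0.28  0.31  1.88 -0.    0.94 -1.42]
shift(tool) [  0.7 133.8  10.9] turn [-0.003  0.011 -0.447] world d [ 54.9 122.  -11. ]
```

move_arm:
  deltas:
    - [0, 30, 1, 0, 0, -0.11]
    - [-3, 30, 2, 0, 0, -0.11]
    - [-6, 28, 2, 0, 0, -0.11]
    - [-7, 22, 2, 0, 0, -0.1]
    - [-2, 6, 0, 0, 0, 0]

```text
t: 13.35
ee_pos: [557.8, -13.5, 192.3]
orientation: [-0.052, 3.126, -0.008]
ft_force: [-0.4, 0.2, -0.6]
width: 43.8
```

```bash
python3 - <<'E'
from h import *
togo((563,-10,160),1.59)
E
```

```text
t 13.35 pos [557.8 -13.5 192.3] F [-0.4  0.2 -0.6] w 43.8 q [-0.04  0.36  1.81 -0.01  0.95 -1.64]
shift(tool) [-4.8  3.5 32.3] turn [-0.005  0.015  0.014] world d [  5.2   3.5 -32.3]
```

move_arm:
  deltas:
    - [-4.5, 3.5, 8, -0.005, 0.015, 0.014]
    - [0, 0, 8, 0, 0, 0]
    - [0, 0, 8, 0, 0, 0]

```text
t: 13.6
ee_pos: [563.3, -8.7, 168.7]
orientation: [-0.024, 3.14, -0.0]
ft_force: [-0.0, 0.2, -1.7]
width: 43.3
```

```bash
python3 - <<'E'
from h import *
togo((563,-10,130),1.59)
E
```

```text
t 13.6 pos [563.3  -8.7 168.7] F [-0.   0.2 -1.7] w 43.3 q [-0.04  0.4   1.81 -0.    0.93 -1.62]
shift(tool) [ 0.4 -1.3 38.7] turn [-0.     0.001 -0.004] world d [ -0.3  -1.3 -38.7]
```

move_arm:
  deltas:
    - [0, 0, 10, 0, 0, 0]
    - [0, 0, 12, 0, 0, 0]
    - [0, 0, 12, 0, 0, 0]

```text
t: 13.85
ee_pos: [562.2, -12.0, 131.5]
orientation: [-0.013, 3.141, -0.001]
ft_force: [-0.2, -0.0, -1.1]
width: 43.7
```

```bash
python3 - <<'E'
from h import *
from workcell import eyes
togo((563,-10,60),1.59)
d=eyes.get_image("scene");im=d["frame"][:,:,::-1];cv2.imwrite("pics/s10.png",cv2.resize(im[100:300,180:400],None,fx=3,fy=3))
E
```

```text
t 13.85 pos [562.2 -12.  131.5] F [-0.2 -0.  -1.1] w 43.7 q [-0.04  0.46  1.83 -0.    0.85 -1.62]
shift(tool) [-0.8  2.1 71.5] turn [-0.001  0.    -0.011] world d [  0.8   2.  -71.5]
```

View pics/s10.png

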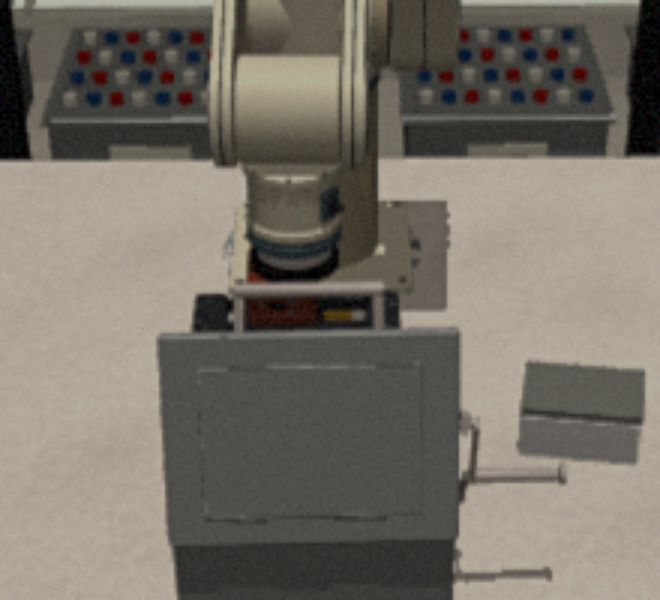

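The jar is going into the bay and the wrist is clear in front of the lid; the handle bar is at crop (310,290). I continue slowly, watching the force.

move_arm:
  deltas:
    - [-1, 2, 10, 0, 0, -0.008]
    - [0, 0, 12, 0, 0, 0]
    - [0, 0, 12, 0, 0, 0]
    - [0, 0, 12, 0, 0, 0]

```text
t: 14.23
ee_pos: [560.8, -13.0, 79.5]
orientation: [0.017, -3.138, 0.001]
ft_force: [-0.3, -0.4, -1.7]
width: 43.5
```

```bash
python3 - <<'E'
from h import *
togo((563,-10,38.5),1.59)
E
```

```text
t 14.23 pos [560.8 -13.   79.5] F [-0.3 -0.4 -1.7] w 43.5 q [-0.04  0.54  1.85 -0.    0.75 -1.62]
shift(tool) [-2.3  3.  41. ] turn [-0.001 -0.003 -0.008] world d [  2.2   3.  -41. ]
```

move_arm:
  deltas:
    - [-2, 2, 10, 0, 0, 0]
    - [0, 0, 10, 0, 0, 0]
    - [0, 0, 8, 0, 0, 0]
    - [0, 0, 4, 0, 0, 0]

```text
t: 14.57
ee_pos: [561.3, -11.7, 41.9]
orientation: [0.014, -3.135, 0.001]
ft_force: [-0.4, 0.5, -1.1]
width: 43.7
```

```bash
python3 - <<'E'
from h import *
togo((563,-10,38.5),1.59)
E
```

```text
t 14.57 pos [561.3 -11.7  41.9] F [-0.4  0.5 -1.1] w 43.7 q [-0.04  0.6   1.86 -0.    0.69 -1.62]
shift(tool) [-1.7  1.7  3.4] turn [-0.001 -0.007 -0.01 ] world d [ 1.7  1.7 -3.4]
```

move_arm:
  deltas:
    - [0, 0, 1.2, 0, -0.006, 0]
    - [0, 0, 1.2, 0, 0, 0]

```text
t: 14.73
ee_pos: [560.8, -11.7, 38.3]
orientation: [0.014, -3.14, 0.001]
ft_force: [-5.9, -0.5, 25.6]
width: 43.7
```

move_arm:
  deltas:
    - [0, 0, 1, 0, 0, 0]

```text
t: 14.82
ee_pos: [560.9, -11.7, 38.3]
orientation: [0.014, -3.14, 0.001]
ft_force: [-5.8, -0.1, 20.5]
width: 43.7
```

Seated on the floor at TCP z = 38.3, as predicted. I relax the pressure and open.

move_arm:
  deltas:
    - [0, 0, -0.6, 0, 0, 0]
    - [0, 0, 0, 0, 0, 0]

```text
t: 14.98
ee_pos: [561.7, -11.7, 40.3]
orientation: [-0.014, 3.141, -0.001]
ft_force: [-0.4, 0.4, -0.6]
width: 43.3
```

move_arm:
  deltas:
    - [0, 0, 0, 0, 0, 0]
    - [0, 0, 0, 0, 0, 0]
    - [0, 0, 0, 0, 0, 0]
    - [0, 0, 0, 0, 0, 0]
  hand: -0.8

```text
t: 15.32
ee_pos: [563.2, -11.7, 41.7]
orientation: [-0.015, 3.137, -0.002]
ft_force: [-0.1, 0.2, 1.3]
width: 67.0
```

move_arm:
  deltas:
    - [0, 0, -6, 0, 0, 0]
    - [0, 0, -12, 0, 0, 0]
    - [0, 0, -25, 0, 0, 0]
    - [0, 0, -30, 0, 0, 0]
    - [0, 0, -35, 0, 0, 0]

```text
t: 15.73
ee_pos: [557.7, -11.4, 148.8]
orientation: [0.014, -3.131, 0.001]
ft_force: [0.4, -0.3, -0.1]
width: 79.3
```

```bash
python3 - <<'E'
from h import *
togo((563,-10,300),1.59)
E
```

```text
t 15.73 pos [557.7 -11.4 148.8] F [ 0.4 -0.3 -0.1] w 79.3 q [-0.04  0.43  1.83 -0.    0.9  -1.62]
shift(tool) [  -3.8    1.3 -151.3] turn [-0.   -0.01 -0.01] world d [  5.3   1.4 151.2]
```

move_arm:
  deltas:
    - [0, 0, -35, 0, 0, 0]
    - [0, 0, -38, 0, 0, 0]

```text
t: 15.9
ee_pos: [556.8, -11.3, 225.8]
orientation: [0.015, -3.129, 0.0]
ft_force: [0.9, -0.0, 0.7]
width: 79.1
```

```bash
python3 - <<'E'
from h import *
from workcell import eyes
t=load("t9");
for z in (136,138,140): print("pin locked",z,ray(t,241,183.6,z).round(1))
d=load("t6");W=cloud(d)
# wrist cloud with TCP (637.5,-1,306)
for y in (-90,-80,-70,-50,0,50,70,80,90):
    m=(abs(W[...,1]-y)<4)&(W[...,2]>330)&(W[...,0]>450)
    p=W[m]
    if len(p):
        q=p[p[:,0].argsort()];print(y,"max x",q[-1].round(0),"zmax",p[p[:,2].argmax()].round(0))
togo((641,184,220),0.02)
for n in("top","scene"):
    e=eyes.get_image(n);cv2.imwrite(f"pics/{n}11.png",e["frame"][:,:,::-1]);np.savez(f"pics/{n}11.npz",**e)
S=cloud(e)
m=(S[...,0]>500)&(S[...,0]<760)&(abs(S[...,1])<130)&(S[...,2]>330)
for z in range(340,640,20):
    k=m&(abs(S[...,2]-z)<10);p=S[k]
    if len(p)>5: print(z,"y",p[:,1].min().round(),p[:,1].max().round(),"x",p[:,0].min().round(),p[:,0].max().round())
E
```

```text
pin locked 136 [644.  196.8 136. ]
pin locked 138 [643.5 196.5 138. ]
pin locked 140 [643.1 196.3 140. ]
-50 max x [681. -46. 637.] zmax [451. -46. 731.]
0 max x [679.   0. 635.] zmax [451.   1. 744.]
50 max x [684.  46. 637.] zmax [450.  47. 740.]
t 15.9 pos [556.8 -11.3 225.8] F [ 0.9 -0.   0.7] w 79.1 q [-0.04  0.33  1.77 -0.    1.06 -1.62]
shift(tool) [-86.1 194.5   4.7] turn [-0.01 -0.01  1.56] world d [ 84.2 195.3  -5.8]
340 y -98.0 77.0 x 528.0 601.0
360 y -99.0 78.0 x 527.0 602.0
380 y -49.0 7.0 x 546.0 589.0
400 y -51.0 27.0 x 535.0 605.0
420 y -46.0 27.0 x 546.0 604.0
440 y -49.0 29.0 x 563.0 606.0
460 y -49.0 27.0 x 564.0 610.0
480 y -48.0 32.0 x 563.0 607.0
500 y -70.0 51.0 x 565.0 607.0
520 y -73.0 51.0 x 563.0 610.0
540 y -73.0 50.0 x 559.0 616.0
560 y -71.0 52.0 x 504.0 616.0
580 y -71.0 52.0 x 502.0 607.0
600 y -69.0 52.0 x 500.0 581.0
620 y -68.0 52.0 x 500.0 543.0
```

View pics/scene11.png

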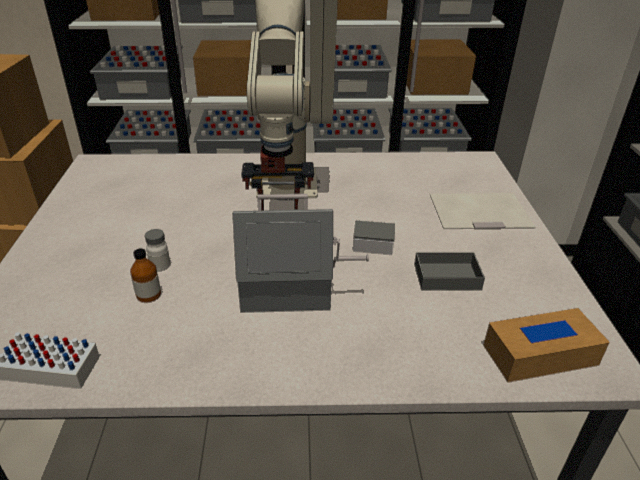

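Wide wrist parts start about 270 above the TCP, so they clear the lid. I move sideways in front of the lid first, turning the jaws, and go to the pin afterwards.

move_arm:
  deltas:
    - [5, 36, 0, -0.01, -0.01, 0.112]
    - [9, 35, 0, 0, 0, 0.112]
    - [12.5, 34, 0, 0, 0, 0.112]
    - [16, 32.5, 0, 0, 0, 0.112]
    - [20, 30.5, 0, 0, 0, 0.112]
  hand: 0.1

```text
t: 16.42
ee_pos: [538.8, 165.7, 239.0]
orientation: [0.885, 2.994, 0.022]
ft_force: [0.6, 0.3, -0.1]
width: 49.1
```

```bash
python3 - <<'E'
from h import *
togo((560,188,220),0.02)
E
```

```text
t 16.42 pos [538.8 165.7 239. ] F [ 0.6  0.3 -0.1] w 49.1 q [ 0.28  0.3   1.77  0.    1.04 -0.72]
shift(tool) [-5.4 29.9 19.6] turn [0.025 0.004 0.976] world d [ 21.2  22.3 -19. ]
```

move_arm:
  deltas:
    - [0, 15, 2, 0.02, 0, 0.12]
    - [0, 10, 0, 0, 0, 0.12]
    - [0, 5, 0, 0, 0, 0.12]
    - [0, 0, 0, 0, 0, 0.12]
    - [0, 0, 0, 0, 0, 0.12]

```text
t: 16.83
ee_pos: [554.2, 198.8, 239.3]
orientation: [1.757, 2.588, 0.002]
ft_force: [0.4, -0.7, -0.1]
width: 39.5
```

```bash
python3 - <<'E'
from h import *
togo((640,189,220),0.02)
E
```

```text
t 16.83 pos [554.2 198.8 239.3] F [ 0.4 -0.7 -0.1] w 39.5 q [ 0.33  0.35  1.7  -0.01  1.08 -0.04]
shift(tool) [-40.6  75.9  20.3] turn [0.01  0.009 0.358] world d [ 85.8  -9.8 -19.3]
```

move_arm:
  deltas:
    - [-13, 25, 4, 0.01, 0.009, 0.119]
    - [-10, 26, 4, 0, 0, 0.119]
    - [-7, 24, 4, 0, 0, 0.115]
    - [0, 4, 3, 0, 0, 0]

```text
t: 17.17
ee_pos: [638.7, 189.8, 226.2]
orientation: [-2.216, -2.226, 0.002]
ft_force: [-0.2, -1.2, -0.4]
width: 39.6
```

```bash
python3 - <<'E'
from h import *
from workcell import eyes
togo((643.5,189,160),0.02)
for n in("top","scene"):
    e=eyes.get_image(n);np.savez(f"pics/{n}12.npz",**e);im=e["frame"][:,:,::-1]
    if n=="top": im=im[100:290,180:420]
    else: im=im[130:320,220:420]
    cv2.imwrite(f"pics/{n}12.png",cv2.resize(im,None,fx=3,fy=3))
E
```

```text
t 17.17 pos [638.7 189.8 226.2] F [-0.2 -1.2 -0.4] w 39.6 q [ 0.27  0.48  1.53 -0.    1.13  0.27]
shift(tool) [-0.8  4.8 66.2] turn [-0.001  0.    -0.016] world d [  4.8  -0.8 -66.2]
```

View pics/top12.png

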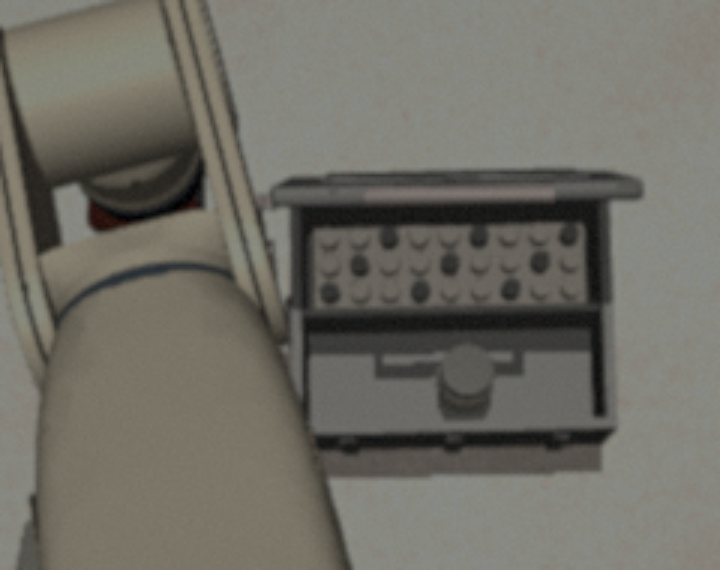

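View pics/scene12.png

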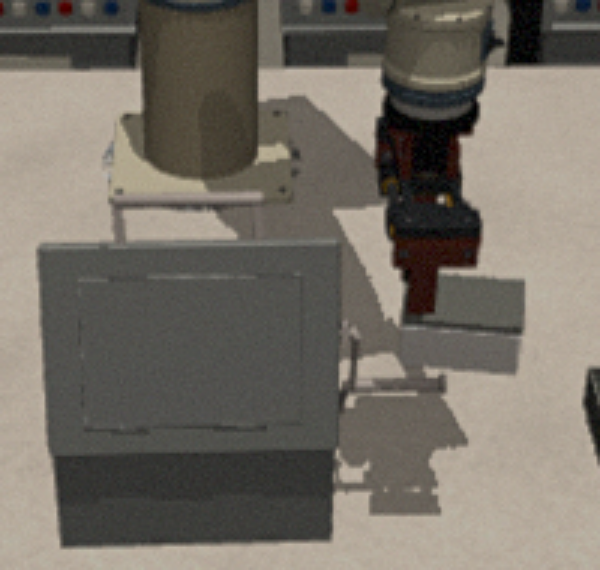

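The jar stands upright in the front bay, at top crop (467,372). The pin is free below the open fingers, at scene crop (400,384). I descend onto it.

move_arm:
  deltas:
    - [-1, 4.5, 18, 0, 0, -0.012]
    - [0, 0, 18, 0, 0, 0]
    - [0, 0, 16, 0, 0, 0]
    - [0, 0, 12, 0, 0, 0]

```text
t: 17.6
ee_pos: [637.2, 190.0, 163.8]
orientation: [-2.18, -2.26, 0.001]
ft_force: [0.6, 0.0, 0.2]
width: 39.6
```

```bash
python3 - <<'E'
from h import *
togo((643.5,188,119),0.02)
E
```

```text
t 17.6 pos [637.2 190.  163.8] F [0.6 0.  0.2] w 39.6 q [0.27 0.55 1.58 0.   1.02 0.23]
shift(tool) [-2.3  6.3 44.8] turn [-0.002 -0.001  0.016] world d [  6.3  -2.  -44.8]
```

move_arm:
  deltas:
    - [-2, 6, 4, 0, 0, 0.012]
    - [0, 1, 8, 0, 0, 0]
    - [0, 0.5, 10, 0, 0, 0]

```text
t: 17.85
ee_pos: [642.6, 188.7, 141.0]
orientation: [-2.188, -2.25, 0.003]
ft_force: [-0.4, -0.7, 0.1]
width: 39.5
```

```bash
python3 - <<'E'
from h import *
from workcell import eyes
togo((643.5,188,119),0.02)
e=eyes.get_image("scene");cv2.imwrite("pics/s13.png",cv2.resize(e["frame"][200:310,310:420,::-1],None,fx=5,fy=5))
E
```

```text
t 17.85 pos [642.6 188.7 141. ] F [-0.4 -0.7  0.1] w 39.5 q [0.27 0.58 1.57 0.   0.99 0.24]
shift(tool) [-0.7  1.  22. ] turn [-0.004 -0.     0.008] world d [  0.9  -0.7 -22. ]
```

View pics/s13.png

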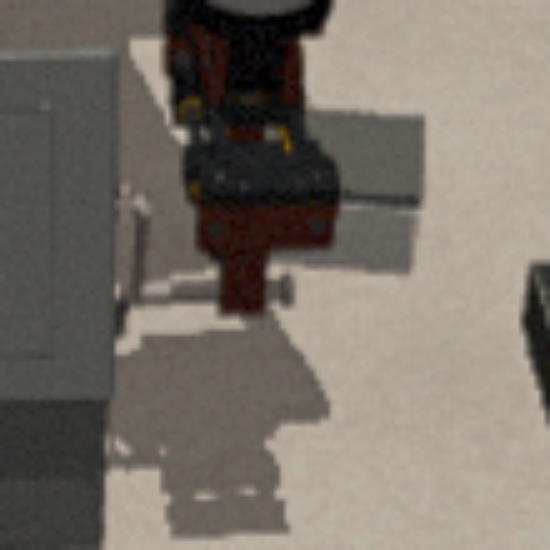

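The rear finger is behind the pin at crop (242,290), well placed along its length. I go down and close.

move_arm:
  deltas:
    - [0, 1, 8, 0, 0, 0]
    - [0, 0.5, 8, 0, 0, 0]
    - [0, 0, 4, 0, 0, 0]

```text
t: 18.15
ee_pos: [643.9, 188.7, 118.0]
orientation: [-2.188, -2.25, 0.004]
ft_force: [0.0, 0.2, -0.3]
width: 39.7
```

```bash
python3 - <<'E'
from h import *
togo((643.5,188,119),0.02)
E
```

```text
t 18.15 pos [643.9 188.7 118. ] F [ 0.   0.2 -0.3] w 39.7 q [0.27 0.61 1.58 0.   0.95 0.24]
shift(tool) [-0.7 -0.4 -1. ] turn [-0.004 -0.     0.008] world d [-0.4 -0.7  1. ]
```

move_arm:
  deltas:
    - [0, 0, 0, 0, 0, 0]
    - [0, 0, 0, 0, 0, 0]
    - [0, 0, 0, 0, 0, 0]
  hand: 0.66

```text
t: 18.4
ee_pos: [643.4, 188.6, 116.6]
orientation: [-2.187, -2.25, 0.007]
ft_force: [0.9, -0.9, -0.1]
width: 22.8
```

move_arm:
  deltas:
    - [0, 0, 0, 0, 0, 0]
    - [0, 0, 0, 0, 0, 0]
  hand: 1

```text
t: 18.57
ee_pos: [643.7, 188.7, 117.2]
orientation: [-2.187, -2.25, 0.006]
ft_force: [-1.4, 0.7, -1.7]
width: 11.4
```

```bash
python3 - <<'E'
from h import *
togo((643.5,188,119),0.02)
E
```

```text
t 18.57 pos [643.7 188.7 117.2] F [-1.4  0.7 -1.7] w 11.4 q [0.27 0.61 1.58 0.   0.95 0.24]
shift(tool) [-0.6 -0.2 -1.8] turn [-0.005 -0.     0.008] world d [-0.2 -0.7  1.8]
```

```bash
cat >> h.py <<'E'
FX,FZ=601.3,60.3
def pin(step,n=5,R0=71.):
    from workcell import ctrl
    o=ctrl.get_obs();p=o["ee_pos"];R=Ro.from_rotvec(o["orientation"]).as_matrix()
    ph=np.arctan2(p[0]-FX,p[2]-FZ);r=np.hypot(p[0]-FX,p[2]-FZ)-71;F=o["ft_force"]
    print("t",round(o["t"],2),"pos",p.round(1),"phi",ph.round(3),"rerr",r.round(1),"F",F.round(1),"Ffwd",(-F[0]*np.cos(ph)+F[2]*np.sin(ph)).round(1),"Frad",(F[0]*np.sin(ph)+F[2]*np.cos(ph)).round(1),"w",round(o["width"],1))
    for i in range(n):
        ph-=step/71;q=np.array([FX+R0*np.sin(ph),p[1],FZ+R0*np.cos(ph)]);q[1]=p[1]+.02*(q[0]-p[0]);print((R.T@(q-p)).round(1).tolist());p=q
    print("turnfix",Ro.from_matrix(R.T@down(0.02)).as_rotvec().round(3))
E
python3 -c "
from h import *
pin(2.5)"
```

```text
t 18.57 pos [643.7 188.7 117.2] phi 0.64 rerr -0.1 F [-1.4  0.7 -1.7] Ffwd 0.1 Frad -2.2 w 11.4
[0.0, -2.0, -1.5]
[0.0, -2.1, -1.4]
[0.0, -2.1, -1.3]
[0.0, -2.2, -1.2]
[0.0, -2.2, -1.1]
turnfix [-0.005 -0.     0.008]
```

move_arm:
  deltas:
    - [0, -2, -1.5, 0, 0, 0]
    - [0, -2.1, -1.4, 0, 0, 0]
    - [0, -2.1, -1.3, 0, 0, 0]

```text
t: 18.82
ee_pos: [638.4, 188.5, 121.2]
orientation: [-2.188, -2.251, 0.002]
ft_force: [4.1, 0.4, -4.7]
width: 11.2
```

```bash
python3 -c "
from h import *
pin(2.5)"
```

```text
t 18.82 pos [638.4 188.5 121.2] phi 0.547 rerr 0.3 F [ 4.1  0.4 -4.7] Ffwd -6.0 Frad -1.8 w 11.2
[0.0, -2.3, -1.0]
[0.0, -2.2, -1.2]
[0.0, -2.2, -1.1]
[0.0, -2.3, -1.0]
[0.0, -2.3, -0.9]
turnfix [-0.003 -0.     0.008]
```

move_arm:
  deltas:
    - [0, -2.3, -1, 0, 0, 0]
    - [0, -2.2, -1.2, 0, 0, 0]
    - [0, -2.2, -1.1, 0, 0, 0]
    - [0, -2.3, -1, 0, 0, 0]

```text
t: 19.15
ee_pos: [630.0, 188.2, 127.0]
orientation: [-2.19, -2.252, -0.002]
ft_force: [3.1, -0.3, -1.4]
width: 11.3
```

```bash
python3 -c "
from h import *
pin(3)"
```

```text
t 19.15 pos [630.  188.2 127. ] phi 0.406 rerr 1.6 F [ 3.1 -0.3 -1.4] Ffwd -3.4 Frad -0.0 w 11.3
[0.0, -3.4, 0.4]
[0.0, -2.8, -1.0]
[0.0, -2.9, -0.9]
[0.0, -2.9, -0.8]
[0.0, -2.9, -0.6]
turnfix [ 0.001 -0.001  0.008]
```

move_arm:
  deltas:
    - [0, -3, -0.8, 0, 0, 0]
    - [0, -2.8, -0.9, 0, 0, 0]
    - [0, -2.9, -0.8, 0, 0, 0]
    - [0, -2.9, -0.7, 0, 0, 0]
    - [0, -2.9, -0.5, 0, 0, 0]

```text
t: 19.57
ee_pos: [613.1, 187.7, 131.9]
orientation: [-2.189, -2.252, -0.0]
ft_force: [2.2, -0.5, -0.7]
width: 11.0
```

```bash
python3 -c "
from h import *
pin(4,5,72)"
```

```text
t 19.57 pos [613.1 187.7 131.9] phi 0.163 rerr 1.6 F [ 2.2 -0.5 -0.7] Ffwd -2.3 Frad -0.3 w 11.0
[0.0, -4.1, 0.0]
[0.0, -4.0, -0.3]
[0.0, -4.1, -0.1]
[0.0, -4.1, 0.1]
[0.0, -4.0, 0.4]
turnfix [-0.001 -0.001  0.008]
```

```bash
python3 - <<'E'
from h import *
from workcell import eyes
e=eyes.get_image("scene");cv2.imwrite("pics/s14.png",cv2.resize(e["frame"][180:320,220:420,::-1],None,fx=4,fy=4))
E
```

```text
(no output)
```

View pics/s14.png

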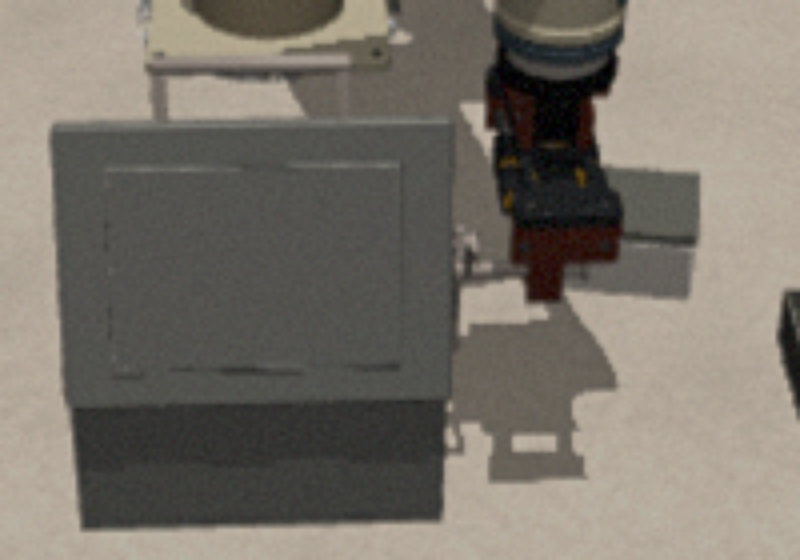

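The pin is held and the lid follows it down, with its top edge at crop row 125. I continue along the arc.

move_arm:
  deltas:
    - [0, -4, 0, 0, 0, 0]
    - [0, -4, -0.2, 0, 0, 0]
    - [0, -4, 0, 0, 0, 0]
    - [0, -4, 0.1, 0, 0, 0]
    - [0, -4, 0.4, 0, 0, 0]

```text
t: 20.03
ee_pos: [589.6, 187.2, 132.0]
orientation: [-2.188, -2.25, 0.003]
ft_force: [-0.6, 0.1, 1.3]
width: 11.7
```

```bash
python3 -c "
from h import *
pin(4,5,72)"
```

```text
t 20.03 pos [589.6 187.2 132. ] phi -0.161 rerr 1.7 F [-0.6  0.1  1.3] Ffwd 0.4 Frad 1.4 w 11.7
[0.0, -3.9, 1.4]
[0.0, -3.9, 1.0]
[0.0, -3.9, 1.2]
[0.0, -3.8, 1.4]
[0.0, -3.7, 1.6]
turnfix [-0.003 -0.001  0.008]
```

move_arm:
  deltas:
    - [0, -3.9, 1, 0, 0, 0]
    - [0, -3.9, 1, 0, 0, 0]
    - [0, -3.9, 1.2, 0, 0, 0]
    - [0, -3.8, 1.4, 0, 0, 0]
    - [0, -3.7, 1.6, 0, 0, 0]

```text
t: 20.45
ee_pos: [564.6, 186.5, 124.2]
orientation: [-2.185, -2.247, 0.011]
ft_force: [-2.0, 1.1, -4.0]
width: 11.1
```

```bash
python3 -c "
from h import *
pin(4,5,72)"
```

```text
t 20.45 pos [564.6 186.5 124.2] phi -0.521 rerr 2.7 F [-2.   1.1 -4. ] Ffwd 3.8 Frad -2.5 w 11.1
[0.0, -2.6, 3.6]
[0.0, -3.3, 2.3]
[0.0, -3.2, 2.5]
[0.0, -3.0, 2.7]
[0.0, -2.9, 2.9]
turnfix [-0.01  -0.     0.008]
```

move_arm:
  deltas:
    - [0, -2.2, 2.4, 0, 0, 0]
    - [0, -2.6, 2, 0, 0, 0]
    - [0, -2.5, 2.1, 0, 0, 0]
    - [0, -2.4, 2.2, 0, 0, 0]
    - [0, -2.3, 2.3, 0, 0, 0]

```text
t: 20.87
ee_pos: [545.8, 186.1, 109.6]
orientation: [-2.181, -2.241, 0.024]
ft_force: [-1.9, 1.7, -6.0]
width: 11.6
```

```bash
python3 -c "
from h import *
pin(3,5,72)"
```

```text
t 20.87 pos [545.8 186.1 109.6] phi -0.845 rerr 3.2 F [-1.9  1.7 -6. ] Ffwd 5.7 Frad -2.5 w 11.6
[0.0, -0.2, 3.8]
[0.0, -1.8, 2.4]
[0.0, -1.7, 2.5]
[0.0, -1.6, 2.6]
[0.0, -1.5, 2.6]
turnfix [-0.021  0.001  0.007]
```

move_arm:
  deltas:
    - [0, -1.4, 2.6, -0.004, 0, 0]
    - [0, -1.7, 2.3, -0.004, 0, 0]
    - [0, -1.6, 2.4, -0.004, 0, 0]
    - [0, -1.5, 2.4, -0.004, 0, 0]
    - [0, -1.4, 2.5, -0.004, 0, 0]

```text
t: 21.28
ee_pos: [535.5, 185.8, 94.0]
orientation: [-2.19, -2.25, 0.004]
ft_force: [-3.0, 1.3, -5.8]
width: 11.4
```

```bash
python3 -c "
from h import *
pin(3,5,73)"
```

```text
t 21.28 pos [535.5 185.8  94. ] phi -1.097 rerr 2.9 F [-3.   1.3 -5.8] Ffwd 6.6 Frad 0.0 w 11.4
[0.0, -0.5, 3.2]
[0.0, -1.2, 2.8]
[0.0, -1.1, 2.9]
[0.0, -1.0, 2.9]
[0.0, -0.9, 3.0]
turnfix [-0.003  0.001  0.007]
```

move_arm:
  deltas:
    - [0, -0.9, 2.5, 0, 0, 0]
    - [0, -1.1, 2.5, 0, 0, 0]
    - [0, -1, 2.5, 0, 0, 0]
    - [0, -0.8, 2.5, 0, 0, 0]
    - [0, -0.7, 2.5, 0, 0, 0]

```text
t: 21.7
ee_pos: [530.3, 185.7, 79.8]
orientation: [-2.19, -2.25, 0.004]
ft_force: [-2.5, 1.8, -6.9]
width: 11.3
```

```bash
python3 - <<'E'
from h import *
from workcell import eyes
pin(2,5,73)
e=eyes.get_image("scene");cv2.imwrite("pics/s15.png",cv2.resize(e["frame"][180:320,220:420,::-1],None,fx=4,fy=4))
E
```

```text
t 21.7 pos [530.3 185.7  79.8] phi -1.303 rerr 2.6 F [-2.5  1.8 -6.9] Ffwd 7.3 Frad 0.6 w 11.3
[0.0, 0.1, 2.1]
[0.0, -0.5, 2.0]
[0.0, -0.4, 2.0]
[0.0, -0.3, 2.0]
[0.0, -0.3, 2.0]
turnfix [-0.003  0.001  0.007]
```

View pics/s15.png

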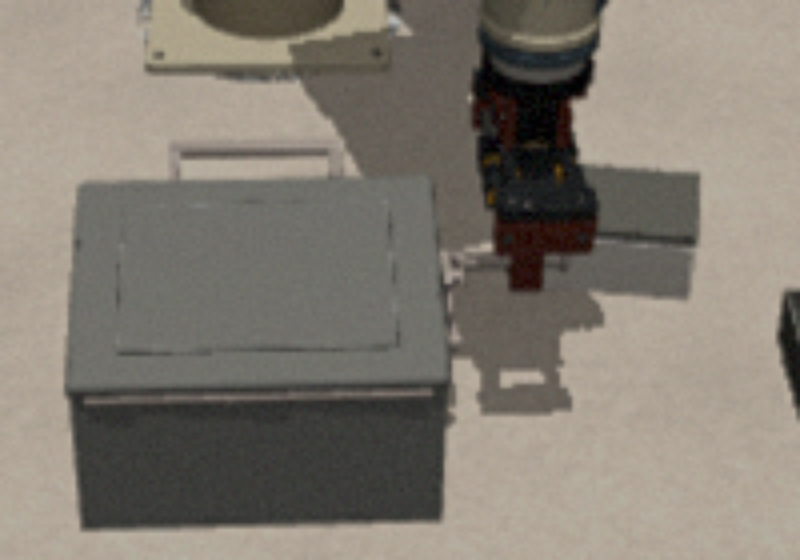

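The lid is a few tenths of a radian open and coming down under control. Now smaller steps.

move_arm:
  deltas:
    - [0, -0.4, 2, 0, 0, 0]
    - [0, -0.5, 2, 0, 0, 0]
    - [0, -0.4, 2, 0, 0, 0]
    - [0, -0.3, 2, 0, 0, 0]
    - [0, -0.2, 1.8, 0, 0, 0]

```text
t: 22.17
ee_pos: [528.5, 185.7, 68.7]
orientation: [-2.191, -2.25, 0.004]
ft_force: [-2.5, 1.8, -8.0]
width: 11.1
```

```bash
python3 -c "
from h import *
pin(1.2,5,73)"
```

```text
t 22.17 pos [528.5 185.7  68.7] phi -1.456 rerr 2.3 F [-2.5  1.8 -8. ] Ffwd 8.2 Frad 1.6 w 11.1
[0.0, 0.1, 1.3]
[0.0, -0.1, 1.2]
[0.0, -0.1, 1.2]
[0.0, -0.1, 1.2]
[0.0, -0.0, 1.2]
turnfix [-0.003  0.001  0.007]
```

move_arm:
  deltas:
    - [0, -0.1, 1.4, 0, 0, 0]
    - [0, -0.1, 1.4, 0, 0, 0]
    - [0, -0.1, 1.3, 0, 0, 0]
    - [0, 0, 1.3, 0, 0, 0]
    - [0, 0, 1.2, 0, 0, 0]

```text
t: 22.58
ee_pos: [528.3, 185.8, 61.3]
orientation: [-2.191, -2.25, 0.003]
ft_force: [-3.2, 1.9, -7.4]
width: 11.4
```

```bash
python3 -c "
from h import *
pin(1.2,5,73)"
```

```text
t 22.58 pos [528.3 185.8  61.3] phi -1.557 rerr 2.0 F [-3.2  1.9 -7.4] Ffwd 7.4 Frad 3.1 w 11.4
[0.0, -0.0, 1.2]
[0.0, 0.0, 1.2]
[0.0, 0.0, 1.2]
[0.0, 0.1, 1.2]
[0.0, 0.1, 1.2]
turnfix [-0.002  0.001  0.007]
```

move_arm:
  deltas:
    - [0, 0.1, 1.2, 0, 0, 0]
    - [0, 0.1, 1.2, 0, 0, 0]
    - [0, 0.1, 1.2, 0, 0, 0]
    - [0, 0.1, 1, 0, 0, 0]

```text
t: 22.92
ee_pos: [529.5, 186.0, 58.0]
orientation: [-2.192, -2.25, 0.001]
ft_force: [-6.5, 1.2, 5.4]
width: 11.1
```

```bash
python3 -c "
from h import *
pin(1.2,2,73)"
```

```text
t 22.92 pos [529.5 186.   58. ] phi -1.603 rerr 0.8 F [-6.5  1.2  5.4] Ffwd -5.6 Frad 6.3 w 11.1
[0.0, -1.1, 1.3]
[-0.0, 0.1, 1.2]
turnfix [-0.001  0.     0.006]
```

The force has reversed, so the lid seems to be seated. I check with the cameras before releasing.

```bash
python3 - <<'E'
from h import *
from workcell import eyes
e=eyes.get_image("scene");a=load("scene0")
cv2.imwrite("pics/s16.png",cv2.resize(e["frame"][180:320,220:420,::-1],None,fx=4,fy=4))
A=cloud(a);B=cloud(e)
for n,C in(("start",A),("now",B)):
    for lo,hi in((520,560),(560,600),(600,640),(640,685)):
        m=(C[...,0]>lo)&(C[...,0]<hi)&(C[...,1]>-105)&(C[...,1]<80)&(C[...,2]>100)
        print(n,lo,np.median(C[m][:,2]).round(2))
    m=(C[...,0]>465)&(C[...,0]<490)&(abs(C[...,1])<50)&(C[...,2]>100);print(n,"bar",C[m].mean(0).round(1),m.sum())
E
```

```text
start 520 126.44
start 560 127.75
start 600 127.84
start 640 126.87
start bar [482.4  -2.2 120.7] 149
now 520 126.38
now 560 127.73
now 600 127.7
now 640 126.8
now bar [482.3  -2.2 120.6] 150
```

View pics/s16.png

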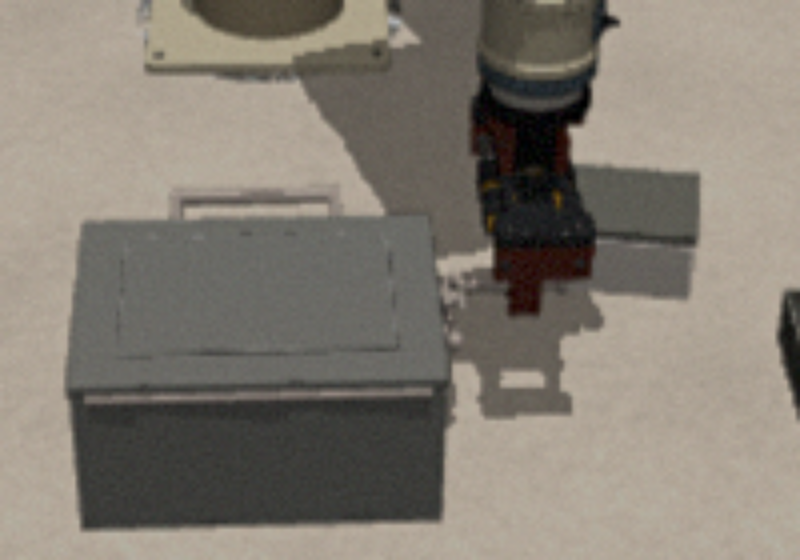

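The lid surface and handle heights match the start within 0.15 mm, so the lid is fully shut. I open moderately and rise straight up.

move_arm:
  deltas:
    - [0, 0, 0, 0, 0, 0]
    - [0, 0, 0, 0, 0, 0]
    - [0, 0, 0, 0, 0, 0]
    - [0, 0, 0, 0, 0, 0]
  hand: 0.2

```text
t: 23.3
ee_pos: [534.6, 186.6, 61.2]
orientation: [2.187, 2.248, 0.013]
ft_force: [-0.4, -0.5, -0.5]
width: 33.6
```

move_arm:
  deltas:
    - [0, 0, -8, 0, 0, 0]
    - [0, 0, -12, 0, 0, 0]
    - [0, 0, -20, 0, 0, 0]
    - [0, 0, -30, 0, 0, 0]
    - [0, 0, -35, 0, 0, 0]

```text
t: 23.72
ee_pos: [531.2, 185.0, 166.8]
orientation: [2.189, 2.25, -0.001]
ft_force: [0.6, 0.4, -0.0]
width: 35.0
```

move_arm:
  deltas:
    - [0, -20, -35, 0, 0, 0]
    - [0, -25, -35, 0, 0, 0]
    - [0, -25, -20, 0, 0, 0]
    - [0, 0, 0, 0, 0, 0]
    - [0, 0, 0, 0, 0, 0]

```text
t: 24.13
ee_pos: [464.5, 184.3, 272.2]
orientation: [2.183, 2.242, 0.029]
ft_force: [0.0, 0.2, -0.2]
width: 35.3
```

```bash
python3 - <<'E'
from h import *
from workcell import eyes,ctrl
o=ctrl.get_obs();print(o["t"],o["ee_pos"],o["ft_force"])
e=eyes.get_image("scene");a=load("scene0");cv2.imwrite("pics/s17.png",e["frame"][:,:,::-1])
A=cloud(a);B=cloud(e)
for n,C in(("start",A),("now",B)):
    print(n,[np.median(C[(C[...,0]>lo)&(C[...,0]<lo+40)&(C[...,1]>-105)&(C[...,1]<80)&(C[...,2]>100)&(C[...,2]<200)][:,2]).round(2) for lo in(520,560,600,640)])
E
```

```text
24.1333 [464.46454956 184.267373   272.21651077] [ 0.04883114  0.22714222 -0.17935295]
start [np.float64(126.44), np.float64(127.75), np.float64(127.84), np.float64(127.07)]
now [np.float64(126.31), np.float64(127.77), np.float64(127.71), np.float64(127.0)]
```

View pics/s17.png

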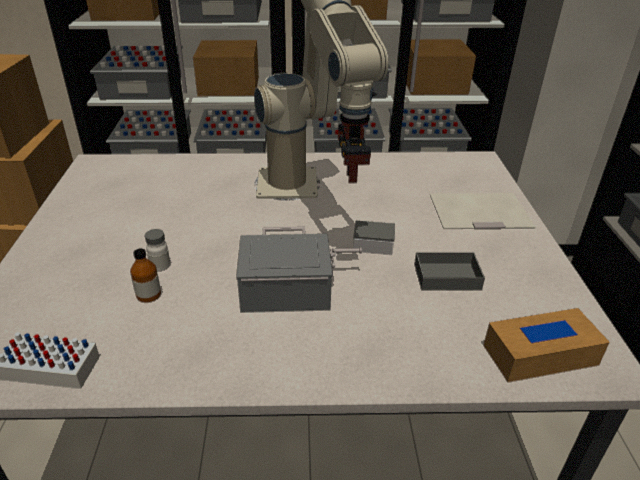

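The final view shows the chest shut at (285,270), the pin folded at (345,250), the bystanders unmoved and the gripper clear of everything. I hand the job in.

```bash
python3 -c "
from workcell import ctrl
print(ctrl.close_job())"
```

```text
the job is handed in; nothing more can be done
None
```

The small jar is in the front bay, the lid is fully shut, and I handed the job in at about 24 s; no verdict was reported.

- **Lid up:** I raised the lid until it stopped at about 1.335 rad, with about 5.5 N at the handle. Easing it down 0.05 rad locked the stay, and it held by itself after I let go.
- **Jar:** I set it on the bay floor, and the top view afterwards showed it standing upright. When I relaxed the pressure before opening, the tool rose about 2 mm, so the jar may have settled by about that much on release. Pressing it down briefly reached about 26 N.
- **Lid down:** I drew the pin forward along its arc with about 3–8 N, slightly over the stated 2–5 N at times. I let the lid down in small steps until the force reversed, then released the pin.
- **Last checks:** Lid heights match the start within about 0.15 mm, the bystanders look unmoved, and the gripper reads no contact force. With the lid shut I couldn't see the jar again; the upright view dates from just before the pin was gripped.

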